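# Press the inlay panels into a door frame and drive its pegs

### The job

Set every loose notched panel into a bay of the cabinet-door frame, face up with its notch over the brass tongue, and press each one down until it sits flush with the frame. Once all the panels are in, drive all three wooden pegs in its far rail fully home with the mallet (not with the gripper), then lay the mallet back on its rubber mat. Leave the other things on the bench standing where they are.

Things in the scene. Friction and masses are not known exactly. Their poses are not given: they have to be found in the camera images.
- frame: Dark wooden cabinet-door frame, fixed to the bench between two low steel blocks at its ends. 175 mm (its x) by 316 mm (its y), top 34 mm above the bench. Origin: centre of its underside. x points from its near rail to its wider far rail, which carries three pegs. Three bays in a row along y, each 104 mm (x) by 60 mm (y), with a 46 mm finger gap, 22 mm deep, in the middle of each long side.
- bay_a (a point): Bay at frame y = -96 mm: where the underside centre of a fully seated panel lies, 20 mm above the bench, 14 mm below the frame's top. Axes as the frame's. A stiff cork bed first holds a laid-in panel 8 mm proud of the frame; pressing the panel with about 12 to 14 N sinks it to flush, where the bed stops and stays. Any panel fits any bay.
- bay_b (a point): The middle bay, the same. From the +x wall of each bay a fixed brass tongue 16 mm wide juts 13 mm into the bay at mid-width, as high as the frame's top: a panel goes in only with its notched end there (panel x along frame x).
- bay_c (a point): Bay at frame y = +96 mm, the same as the others.
- panel_1: Loose wooden panel, 100 mm (x) by 56 mm (y) by 14 mm thick, 80 g, with a square notch 20 mm wide and 16 mm deep in the middle of its +x end and a pale inlaid lozenge on its upper face; lies flat, face up. Origin: centre of its underside. All panels are alike. Two or three are present (an absent one reads None from the start).
- panel_2: Loose wooden panel, 100 mm (x) by 56 mm (y) by 14 mm thick, 80 g, with a square notch 20 mm wide and 16 mm deep in the middle of its +x end and a pale inlaid lozenge on its upper face; lies flat, face up. Origin: centre of its underside. All panels are alike. Two or three are present (an absent one reads None from the start).
- panel_3: Loose wooden panel, 100 mm (x) by 56 mm (y) by 14 mm thick, 80 g, with a square notch 20 mm wide and 16 mm deep in the middle of its +x end and a pale inlaid lozenge on its upper face; lies flat, face up. Origin: centre of its underside. All panels are alike. Two or three are present (an absent one reads None from the start).
- peg_left (a joint): The left peg of the frame (frame y = +130 mm), a wooden dowel 24 mm across standing in the far rail: how far it has been driven down, 0 to 0.020 m, where it stops. It starts between 0 and 0.004, resists with about 7 N and stays where it is left.
- peg_mid (a joint): The mid peg of the frame (frame y = 0, behind the middle bay's tongue), a wooden dowel 24 mm across standing in the far rail: how far it has been driven down, 0 to 0.020 m, where it stops. It starts between 0 and 0.004, resists with about 7 N and stays where it is left.
- peg_right (a joint): The right peg of the frame (frame y = -130 mm), a wooden dowel 24 mm across standing in the far rail: how far it has been driven down, 0 to 0.020 m, where it stops. It starts between 0 and 0.004, resists with about 7 N and stays where it is left.
- peg_left_top (a point): Centre of the top of the left peg: 27 mm above the frame's top with the peg at 0, 7 mm above it when fully driven; at frame x = 66 mm.
- peg_mid_top (a point): Centre of the top of the mid peg: 27 mm above the frame's top with the peg at 0, 7 mm above it when fully driven; at frame x = 66 mm.
- peg_right_top (a point): Centre of the top of the right peg: 27 mm above the frame's top with the peg at 0, 7 mm above it when fully driven; at frame x = 66 mm.
- mallet: Wooden mallet, 260 g: square head 90 mm long (its x) and 56 by 56 mm thick, in line with a square handle 24 by 24 mm and 120 mm long that leaves the middle of the head's -x end. Origin: centre of the head. x points from the handle to the head. Lies on a side of its head, handle level, axis 28 mm above its support. Strikes with the side of the head.
- mallet_grip (a point): Point on the handle's axis 75 mm behind the head's centre (30 mm behind the head), a good place to grip it. The mallet balances about 17 mm behind the head's centre, within the head. Held there with a firm grip it can still turn about the finger pads if it is pushed on hard (over about 15 N).
- mat: Black rubber mat fixed to the bench, 260 mm (x) by 130 mm (y), 4 mm thick; the mallet lies on it at the start, along its x. Origin: centre of its underside.
- sanding_block: Cork sanding block 90 x 55 x 33 mm; a bystander. Origin: centre of its underside.
- chisel: Chisel 200 mm long, lying; a bystander. Origin: centre of its underside.
- glue_bottle: White glue bottle, 60 mm across, 150 mm tall, standing; a bystander. Origin: centre of its underside.
- brush_pot: White ceramic pot 80 mm across, 100 mm tall; a bystander. Origin: centre of its underside.
- tape_roll: Roll of paper tape lying flat, 100 mm across, 25 mm high; a bystander. Origin: centre of its underside.
- offcut: Plywood offcut 90 x 40 x 22 mm, plain, no notch; a bystander. Origin: centre of its underside.
- wax_tin: Flat metal tin 80 mm across, 45 mm tall; a bystander. Origin: centre of its underside.
There are look-alikes about, which are no part of the job. What is shaped like the panel_2 but green is not meant.

How it is judged:
By the outcome, as a careful person would: the job done as asked, in the order asked, and still so for the second after the job is handed in, with the robot touching nothing.
Of panel_1, panel_2, panel_3 only 2 to 3 are there at a start; the rules pass over those that are not, and their reading is None.
At some moment in a run one of panel_1, panel_2, panel_3, mallet may be knocked a few centimetres aside while the robot is not near it.
Once in a run the grip may slacken for a moment while it holds something.
It also fails if it takes over 210 s, if anything falls off the work surface, if the arm or the gripper's body presses on something with over 40 N, if the wrist force passes 120 N, or if a joint passes its speed limit or range.

### The arm

A 6-joint arm with a two-finger parallel gripper is mounted at the origin on the work surface. World frame = base frame: x ahead of the robot, y to its left, z up, the work surface at z = 0. Lengths are in m, angles in rad, forces in N, time in s.
With the tool pointing down it reaches from about 0.275 to 0.725 m from the base axis. Payload 5.6 kg.
Tool frame: the origin (TCP) lies on the centre line of the jaws, within the pads' length; the fingertips stand 8 mm ahead of it and the grasp point (between the pads) lies 11 mm behind it; z points along the fingers, y is the line along which they close (so a half turn about z gives the same grasp; the last joint's range is limited). The gripper opens to 85 mm and grips with 20 to 120 N. Pads are 22 mm wide; open, the fingers measure 114 mm over their backs; the gripper's body (76 mm by 85 mm) begins 54 mm behind the grasp point. The pads swing forward as they close: fully open they stand 13 mm farther back than shut.
Start: joints at [0.285, 0.255, 0.108, 0, -1.424, -0.285], TCP at [0.55, 0, 0.239] pointing down, gripper open.
Joint ranges: [-2.95, 2.95], [-1.21, 1.97], [-1.09, 1.5], [-2.87, 1.71], [-2.94, -0.07], [-3.05, 3.05]. Speed limits (rad/s): [2.57, 2.57, 3.14, 3.14, 3.14, 3.14].

### API

Orientations are given as a unit quaternion [w, x, y, z].
In Python, from cell import robot gives the robot as it stands.
- The arm moves only by the tool drive_tool, never from a script. Its argument "steps" is a list of rows, each a list of 7 numbers: the finger opening in cm, from 0 to 8.54, then the shift along the tool's x, y, z in cm, then the turn, a rotation vector about the tool's x, y, z in degrees. A call has 1 to 20 rows; each row shifts and turns the commanded pose from where the row before left it, along the tool's axes as they then stand; what a row does not reach is not made up. A row lasts 1/12 s, in which the tool goes at most 41.7 mm and 7.16 degrees, less where a joint would pass 70% of its speed; a pose out of reach is approached as far as the arm can. A call is refused whole if a number of a shift passes 4.17 or a number of a turn 7.16, either way. A call with a gripper value outside its range is refused whole. The fingers move at their own pace and stop on an object; "newtons" is the grip in N (left out, the last holds). Time passes only in rows, so rows that do not move let the fingers close. It gives the time, the measured TCP pose, the force, the opening and the grip force at its end, in the units of the state.
- robot.state(): the state, without advancing time (a new reading comes with each control period).
- robot.read_camera(name): name is "scene" or "side" or "wrist"; returns a dict with "pixels" (384x512x3 uint8, red, green, blue), "z_map" (384x512 float32, m along the optical axis (not along the pixel's ray), 0 where there is no reading), "mtx" (3x3 intrinsics, pixels), "k1" (the pictures are not rectified: a ray, as slopes to the right and down, at radius r is drawn at 1 + k1 r^2 times it, then the intrinsics apply), "R" (3x3) and "t" (3): a world point X has camera coordinates R X + t. Camera axes: x right, y down, z forward; pixel columns grow to the right and rows downward; lengths in m; the calibration is good to about 2 mm. A picture is of the moment at which its call begins.
- robot.hand_in(): hands the job in; it is judged then, once.
Trained networks look in a picture, given as the dict that the camera call returned (one of the last four; its "shot" number tells which), for a name from the list of things; names that differ only in an ending like _2 or _b are one class to them, and where a whole thing is asked for, a point or a joint stands for the part that bears it (a point fixed in the world has none). Each returns a list of dicts, best first, with "confidence" (0 to 1); they miss things now and then, are a little off and sometimes report something else, mostly with a low value. They report only what shows in the picture. A call takes as long as a camera call. They do not tell look-alikes from the thing itself.
- robot.search_frame(picture, label): "centre" ([column, row] in pixels, amid what is visible of it).
The state is a dict: "t": time; "joint_positions": joint angles; "dq": joint speeds; "joint_efforts": joint torques, N m; "tool_pos": TCP position; "tool_rot": TCP orientation; "contact_force": force on the tool from outside, world axes, zero at the start; "moment": the same for the moment, N m; "finger_gap": opening from 0.0 (shut) to 1.0 (fully open); "grip_force": force on a finger pad.
Only numpy, scipy, OpenCV 4.12 (cv2) and the standard library are available. Lean on these libraries where they do the work, as an engineer would, in place of code of your own. Each camera call takes 0.05 s, during which the arm holds its last target. There are 200 camera calls.

## Working session

There is one attempt and no reset: what is moved stays moved. The work goes in short steps, Python scripts to look and compute and a tool call to move; the robot and the scene stay as the last step left them, time stands still between calls to the robot, and variables do not carry over. Pictures are saved under pics/ and viewed, at most 14 in all, crops included, and the job is handed in when it is done.

Besides the shell and the picture viewer there is one more tool, called after "Request:" as a command line: name --pt "numbers of a row" for each row, then --argument value for the rest. drive_tool: Moves the arm, as the interface text tells. Its arguments: {"type":"object","properties":{"steps":{"type":"array","items":{"type":"array","items":{"type":"number"}}},"newtons":{"type":"number"}},"required":["steps"]}

```bash
mkdir -p pics; ls; cat > h.py <<'E'
import numpy as np,cv2
from cell import robot
def shot(n,save=None):
    p=robot.read_camera(n)
    if save: cv2.imwrite('pics/'+save,p['pixels'][:,:,::-1])
    return p
def ray(p,uv):
    K=np.array(p['mtx']);d=np.array([(uv[0]-K[0,2])/K[0,0],(uv[1]-K[1,2])/K[1,1]])
    s=d.copy()
    for _ in range(20): s=d/(1+p['k1']*(s@s))
    return np.array([s[0],s[1],1])
def atz(p,uv,z):
    R=np.array(p['R']);t=np.array(p['t']);c=-R.T@t;r=R.T@ray(p,uv)
    return c+r*(z-c[2])/r[2]
def dep(p,uv):
    z=p['z_map'][int(round(uv[1])),int(round(uv[0]))]
    return np.array(p['R']).T@(ray(p,uv)*z-np.array(p['t']))
def cloud(p):
    K=np.array(p['mtx']);h,w=p['z_map'].shape;u,v=np.meshgrid(np.arange(w),np.arange(h))
    d=np.stack([(u-K[0,2])/K[0,0],(v-K[1,2])/K[1,1]],-1);s=d.copy()
    for _ in range(20): s=d/(1+p['k1']*(s**2).sum(-1,keepdims=True))
    z=p['z_map'][...,None];X=np.concatenate([s*z,z],-1)-np.array(p['t'])
    return X@np.array(p['R'])
E
python3 - <<'E'
from h import *
for n in ['scene','side','wrist']:
    p=shot(n,n+'0.png');R=np.array(p['R']);print(n,-R.T@p['t'],R[2])
    for l in ['panel_1','frame','mallet','mat','peg_left']:
        for d in robot.search_frame(p,l): print(l,np.round(d['centre']),round(d['confidence'],2),np.round(dep(p,d['centre']),3))
a=[cv2.imread(f'pics/{n}0.png') for n in ['scene','side']]
print(robot.state())
E
```

```text
pics
scene [ 1.38331376 -0.08341532  1.0324931 ] [-0.69137542  0.08551677 -0.71741683]
panel_1 [217. 249.] 0.73 [ 0.621 -0.1    0.013]
panel_1 [261. 291.] 0.67 [0.772 0.01  0.011]
panel_1 [146. 154.] 0.65 [ 0.179 -0.325  0.015]
panel_1 [156. 237.] 0.64 [ 0.557 -0.277  0.014]
panel_1 [107. 180.] 0.6 [ 0.291 -0.45   0.01 ]
panel_1 [239. 182.] 0.59 [ 0.351 -0.009  0.008]
panel_1 [204. 210.] 0.58 [ 0.468 -0.131  0.014]
frame [323. 218.] 0.74 [0.552 0.227 0.025]
mallet [102. 236.] 0.82 [ 0.573 -0.423  0.056]
mat [115. 238.] 0.67 [ 0.541 -0.399  0.003]
peg_left [374. 220.] 0.51 [0.593 0.371 0.047]
side [0.17137782 0.94042318 1.19440406] [ 0.21163066 -0.60182913 -0.77007413]
panel_1 [188. 173.] 0.82 [0.768 0.019 0.014]
panel_1 [278. 166.] 0.78 [ 0.467 -0.133  0.015]
panel_1 [240. 161.] 0.69 [ 0.609 -0.103  0.019]
panel_1 [317. 152.] 0.68 [ 0.346 -0.258  0.015]
panel_1 [300. 198.] 0.67 [ 0.344 -0.013  0.015]
panel_1 [269. 140.] 0.62 [ 0.546 -0.256  0.013]
panel_1 [362. 154.] 0.53 [ 0.178 -0.308  0.017]
panel_1 [341. 123.] 0.5 [ 0.295 -0.463  0.014]
panel_1 [277. 114.] 0.38 [ 0.56  -0.407  0.
[... 707 characters left out ...]
t_positions': array([ 2.84607761e-01,  2.55096148e-01,  1.08193285e-01, -4.02011729e-05,
       -1.42390674e+00, -2.84600831e-01]), 'dq': array([-0.00137625, -0.00114399,  0.00060504,  0.00010992,  0.00048276,
        0.000208  ]), 'joint_efforts': array([-7.54526263e-04, -3.86396778e+01,  2.38068330e+01,  5.36802113e+00,
       -6.34973421e-04,  2.49786427e-05]), 'tool_pos': array([5.49983474e-01, 4.06335291e-05, 2.39276383e-01]), 'tool_rot': array([-3.72597004e-06,  7.07107151e-01, -7.07106411e-01, -2.06283067e-05]), 'contact_force': array([-0.03307956,  0.86036336,  0.76400771]), 'moment': array([-0.00076519,  0.01120971,  0.05764672]), 'grip_force': 0.0, 'finger_gap': 1.0014631086178936}
```

View pictures.

View pics/scene0.png

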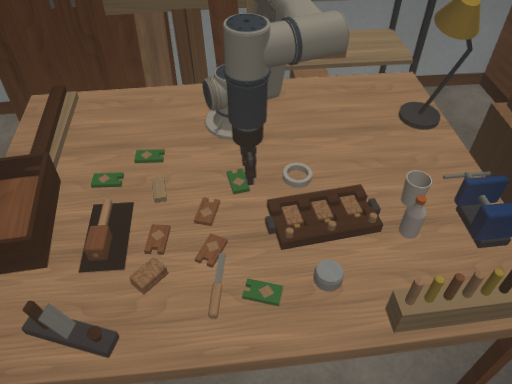

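View pics/side0.png

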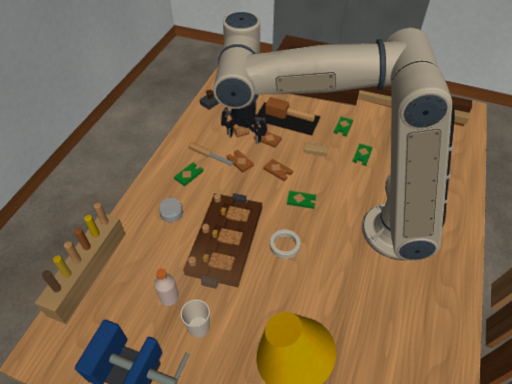

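View pics/wrist0.png

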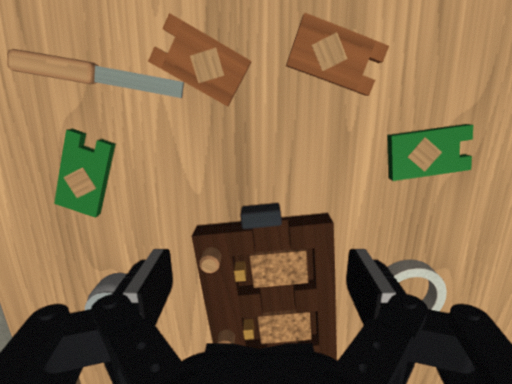

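Brown, notched panels: scene (207,211), (211,249), (157,239). The green look-alikes at (238,181), (263,292), (149,156) and (107,180) aren't wanted, and neither is the plain offcut at (159,188). In the wrist view, the two brown panels are at (338,53) and (202,59). The frame's pegs are on its +x side. I'll look at the frame first.

Request:
drive_tool --pt "8.5 -3 0 -1.5 0 0 0" --pt "8.5 -3 0 -1.5 0 0 0" --pt "8.5 -3 0 -1.5 0 0 0" --pt "8.5 -3 0 -1.5 0 0 0" --pt "8.5 0 0 0 0 0 0" --pt "8.5 0 0 0 0 0 0" --pt "8.5 0 0 0 0 0 0"

```text
t: 1.48
tool_pos: [0.5498, 0.12, 0.2988]
tool_rot: [0.0, 0.707, -0.707, -0.0]
contact_force: [0.1, -0.7, -0.5]
finger_gap: 0.996
grip_force: 0.0
```

```bash
python3 - <<'E'
from h import *
p=shot('wrist','w1.png');np.savez('w1.npz',**{k:p[k] for k in ['pixels','z_map','mtx','k1','R','t']})
X=cloud(p);print(robot.state()['tool_pos'])
for l in ['frame','peg_left','bay_a']:
    for d in robot.search_frame(p,l): print(l,np.round(d['centre']),round(d['confidence'],2),np.round(dep(p,d['centre']),3))
E
```

```text
[0.54974412 0.11945905 0.29868189]
frame [274. 215.] 0.82 [0.527 0.212 0.012]
peg_left [240. 317.] 0.7 [0.578 0.359 0.057]
bay_a [271. 216.] 0.7 [0.532 0.214 0.011]
```

View pics/w1.png

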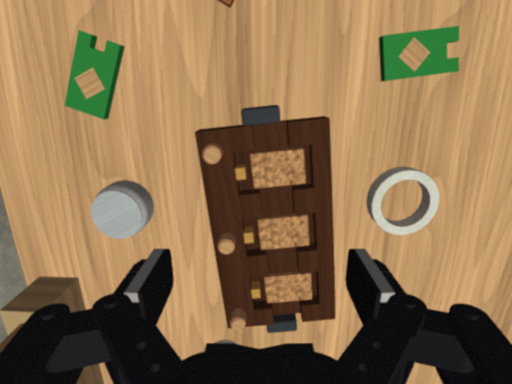

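```bash
cat >> h.py <<'E'
def rect(pts):
    (c,s,a)=cv2.minAreaRect((pts*1000).astype(np.float32)); return np.array(c)/1000,s,a
E
python3 - <<'E'
from h import *
p=dict(np.load('w1.npz'));X=cloud(p)
im=p['pixels'].astype(int);b=im.sum(-1)
print(im[140,225],im[150,400])
m=((b<210)&(X[...,2]>.022)&(X[...,2]<.046)).astype(np.uint8)
m[250:,:190]=0;m[250:,335:]=0;m[332:]=0
m=cv2.morphologyEx(m,cv2.MORPH_OPEN,np.ones((5,5)))
n,L,S,C=cv2.connectedComponentsWithStats(m);k=1+S[1:,4].argmax();m=(L==k)
print(S[k])
v,u=np.nonzero(m)
print('zmed',np.median(X[m][:,2]))
P=np.array([atz(p,(a,c),.034)[:2] for a,c in zip(u,v)])
print(rect(P))
print(rect(X[m][:,:2]))
# peg tops by depth
for (r0,r1,c0,c1) in [(140,168,198,226),(232,258,214,240),(306,332,228,250)]:
    s=np.zeros(m.shape,bool);s[r0:r1,c0:c1]=1
    zz=X[...,2];s&=(zz>.047)&(zz<.07)&(b>250)
    q=X[s];top=q[q[:,2]>np.median(q[:,2])-.003];print(len(q),np.round(np.median(top,0),4),np.round(top.mean(0),4))
# tongues (brass)
for (r0,r1,c0,c1) in [(165,185,232,248),(226,248,240,256),(282,304,248,264)]:
    s=np.zeros(m.shape,bool);s[r0:r1,c0:c1]=1
    s&=(im[...,0]-im[...,2]>80)&(X[...,2]>.025)
    v,u=np.nonzero(s);P=np.array([atz(p,(a,c),.034)[:2] for a,c in zip(u,v)]);print('tongue',len(u),np.round(np.median(X[s],0),4),(P.min(0)+P.max(0))/2,rect(P))
E
```

```text
[71 43 24] [168 131  91]
[ 196  106  100  226 8207]
zmed 0.03323272904616085
(array([0.56212793, 0.2340217 ]), (109.74616241455078, 351.9955749511719), 6.046379089355469)
(array([0.56165729, 0.23659709]), (110.3740234375, 356.39288330078125), 6.100338459014893)
282 [0.609  0.1118 0.0593] [0.6087 0.112  0.0592]
204 [0.5948 0.2397 0.0561] [0.5949 0.24   0.056 ]
156 [0.5809 0.3692 0.0599] [0.5812 0.3689 0.0599]
tongue 115 [0.5752 0.1423 0.0332] [0.57513731 0.14270137] (array([0.57513409, 0.14270207]), (13.471444129943848, 15.260293006896973), 0.0656530112028122)
tongue 94 [0.5653 0.2382 0.0334] [0.56460437 0.23698363] (array([0.5646131 , 0.23698212]), (13.080277442932129, 15.937347412109375), 0.12562353909015656)
tongue 77 [0.5554 0.3331 0.0336] [0.55462638 0.33280113] (array([0.55463135, 0.33280035]), (13.931275367736816, 14.737405776977539), 0.1029389500617981)
```

Request:
drive_tool --pt "8.5 3.1 0 0 0 0 0" --pt "8.5 3.1 0 0 0 0 0" --pt "8.5 3.1 0 0 0 0 0" --pt "8.5 3.1 0 0 0 0 0" --pt "8.5 3.1 0 0 0 0 0" --pt "8.5 3.1 0 0 0 0 0" --pt "8.5 3.1 0 0 0 0 0" --pt "8.5 3.1 0 0 0 0 0" --pt "8.5 3.1 0 0 0 0 0" --pt "8.5 3.1 0 0 0 0 0" --pt "8.5 0 0 0 0 0 0" --pt "8.5 0 0 0 0 0 0" --pt "8.5 0 0 0 0 0 0"

```text
t: 2.77
tool_pos: [0.5496, -0.1903, 0.299]
tool_rot: [-0.0, -0.707, 0.708, 0.0]
contact_force: [0.4, -0.1, 1.7]
finger_gap: 0.998
grip_force: 0.0
```

```bash
cat >> h.py <<'E'
def panels(p,zt=.014,label='panel_1',dz=.012):
    """brown panels: centre, yaw of notch dir (deg), from fill of mask on plane z=zt"""
    X=cloud(p);hsv=cv2.cvtColor(p['pixels'],cv2.COLOR_RGB2HSV);out=[]
    for d in robot.search_frame(p,label):
        c=d['centre'];u,v=int(c[0]),int(c[1])
        lo,hi=max(0,v-90),v+90;l2,h2=max(0,u-90),u+90
        out.append((c,d['confidence'],dep(p,c)))
    return out
def fit(p,uv,zt=.014,win=100,guess=None):
    """fit notched-panel template: colour mask of brown vs background learnt around uv -> plane points"""
    img=cv2.cvtColor(p['pixels'],cv2.COLOR_RGB2BGR);h,w=img.shape[:2]
    u,v=map(int,uv);m=np.full((h,w),cv2.GC_BGD,np.uint8)
    m[max(0,v-win):v+win,max(0,u-win):u+win]=cv2.GC_PR_BGD
    X=cloud(p);near=np.hypot(X[...,0]-dep(p,uv)[0],X[...,1]-dep(p,uv)[1])
    m[near<.055]=cv2.GC_PR_FGD;m[near<.022]=cv2.GC_FGD;m[near>.075]=cv2.GC_BGD
    cv2.grabCut(img,m,None,np.zeros((1,65)),np.zeros((1,65)),6,cv2.GC_INIT_WITH_MASK)
    f=((m==1)|(m==3)).astype(np.uint8)
    n,L,S,C=cv2.connectedComponentsWithStats(f);f=(L==L[v,u])
    vv,uu=np.nonzero(f);P=np.array([atz(p,(a,b),zt)[:2] for a,b in zip(uu,vv)])
    c,s,a=rect(P);a=np.radians(a)
    e=np.array([np.cos(a),np.sin(a)])
    if s[0]<s[1]: e=np.array([-e[1],e[0]])
    n_=np.array([-e[1],e[0]]);q=P-c;x=q@e;y=q@n_
    k=np.abs(y)<.006
    if (k&(x>.036)).sum()<(k&(x<-.036)).sum(): e=-e
    return c,s,np.degrees(np.arctan2(e[1],e[0])),f
E
python3 - <<'E'
from h import *
p=shot('wrist','w2.png')
for c,cf,X in panels(p):
    col=p['pixels'][int(c[1])-12:int(c[1])+12,int(c[0])-12:int(c[0])+12].reshape(-1,3).mean(0)
    print(np.round(c),round(cf,2),np.round(X,3),np.round(col))
    if col[0]>col[1]*1.15 and X[2]<.025:
        r=fit(p,c);print('   fit',np.round(r[0],4),np.round(r[1],1),round(r[2],1))
        p2=cv2.imread('pics/w2.png') if 'o' not in globals() else o;o=p2;o[r[3]]=(o[r[3]]*.5+np.array([120,0,120])).astype(np.uint8)
cv2.imwrite('pics/w2o.png',o)
E
```

```text
[400. 260.] 0.92 [ 0.327 -0.023  0.013] [ 61. 109.  56.]
[119. 266.] 0.82 [ 0.773 -0.011  0.013] [49. 94. 45.]
[214. 204.] 0.73 [ 0.615 -0.117  0.014] [136.  94.  60.]
   fit [ 0.6155 -0.1164] [ 62.3 100.1] 151.0
[315. 197.] 0.57 [ 0.468 -0.127  0.014] [140. 102.  67.]
   fit [ 0.4645 -0.1231] [ 58.9 102.6] -18.6
[507.  84.] 0.56 [ 0.208 -0.289  0.007] [101.  91.  57.]
```

View pics/w2o.png

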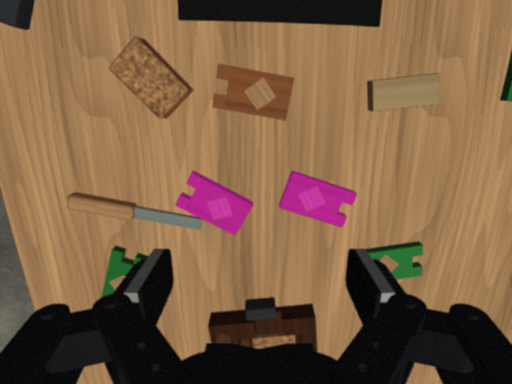

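Request:
drive_tool --pt "8.5 -2.25 2.85 3 0 0 0" --pt "8.5 -2.25 2.85 3 0 0 0" --pt "8.5 -2.2 2.8 2.5 0 0 0" --pt "8.5 0 0 0 0 0 6.8" --pt "8.5 0 0 0 0 0 6.8" --pt "8.5 0 0 0 0 0 6.8" --pt "8.5 0 0 0 0 0 6.8" --pt "8.5 0 0 0 0 0 6.8" --pt "8.5 0 0 0 0 0 6.8" --pt "8.5 0 0 0 0 0 6.8" --pt "8.5 0 0 0 0 0 6.8" --pt "8.5 0 0 0 0 0 6.8" --pt "8.5 0 0 0 0 0 6.8" --pt "8.5 0 0 0 0 0 6.8" --pt "8.5 0 0 0 0 0 6.8" --pt "8.5 0 0 0 0 0 6.8" --pt "8.5 0 0 0 0 0 6.8" --pt "8.5 0 0 0 0 0 6.8" --pt "8.5 0 0 0 0 0 6.8"

```text
t: 4.45
tool_pos: [0.4728, -0.1282, 0.2225]
tool_rot: [0.0, 0.165, 0.986, 0.0]
contact_force: [0.1, 0.3, 0.3]
finger_gap: 0.996
grip_force: 0.0
```

```bash
sed -i 's/<(k&(x<-.036)).sum(): e=-e/>(k\&(x<-.036)).sum(): e=-e/' h.py
cat >> h.py <<'E'
from scipy.spatial.transform import Rotation as Ro
def tool():
    s=robot.state();q=s['tool_rot'];return np.array(s['tool_pos']),Ro.from_quat([q[1],q[2],q[3],q[0]]).as_matrix()
def totool(X):
    """world point -> offset in tool axes, cm"""
    p,R=tool();return np.round(R.T@(np.asarray(X)-p)*100,2)
def toolyaw():
    R=tool()[1];return np.degrees(np.arctan2(R[1,0],R[0,0]))
def over(p,masks,name):
    o=p['pixels'][:,:,::-1].copy()
    for f in masks:
        c,_=cv2.findContours(f.astype(np.uint8),cv2.RETR_EXTERNAL,cv2.CHAIN_APPROX_NONE);cv2.drawContours(o,c,-1,(255,0,255),1)
    cv2.imwrite('pics/'+name,o)
E
python3 - <<'E'
from h import *
p=shot('wrist');M=[]
print(toolyaw(),tool()[0],robot.state()['joint_positions'])
for c,cf,X in panels(p):
    col=p['pixels'][int(c[1])-12:int(c[1])+12,int(c[0])-12:int(c[0])+12].reshape(-1,3).mean(0)
    print(np.round(c),round(cf,2),np.round(X,3),np.round(col))
    if col[0]>col[1]*1.15 and X[2]<.025:
        r=fit(p,c,win=140);M.append(r[3]);print('   fit',np.round(r[0],4),np.round(r[1],1),round(r[2],1),totool([*r[0],.014]))
over(p,M,'w3.png')
E
```

```text
160.55522865533263 [ 0.47276611 -0.12818989  0.22250028] [ 5.58447611e-02  1.41563555e-01 -7.74520099e-02 -6.41079352e-05
 -1.35125989e+00 -1.96600237e+00]
[325.  29.] 0.94 [ 0.358 -0.017  0.013] [120. 114.  71.]
[262. 156.] 0.93 [ 0.463 -0.121  0.014] [138.  98.  64.]
   fit [ 0.463 -0.121] [55.5 99.3] 160.8 [ 1.17  0.37 20.85]
[304. 261.] 0.85 [ 0.608 -0.114  0.014] [143. 105.  69.]
   fit [ 0.6127 -0.1172] [ 60.  105.3] -30.3 [-12.88   5.55  20.86]
[178. 251.] 0.64 [ 0.543 -0.259  0.014] [116.  80.  52.]
   fit [ 0.5548 -0.2668] [ 65.6 106.1] -9.6 [-12.21 -10.48  20.86]
```

View pics/w3.png

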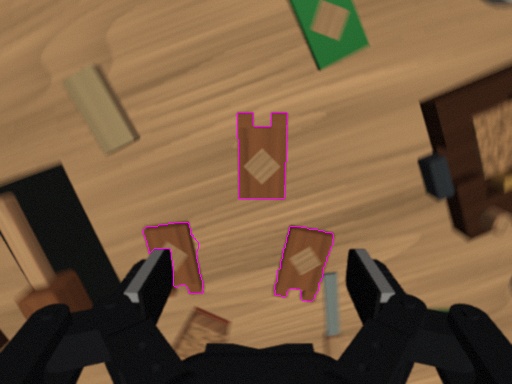

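Request:
drive_tool --pt "8.5 0.4 0.12 3.8 0 0 0" --pt "8.5 0.4 0.12 3.8 0 0 0" --pt "8.5 0.37 0.13 3.8 0 0 0" --pt "8.5 0 0 3.8 0 0 0" --pt "8.5 0 0 3 0 0 0" --pt "8.5 0 0 2 0 0 0" --pt "8.5 0 0 1 0 0 0" --pt "8.5 0 0 0 0 0 0" --pt "4.5 0 0 0 0 0 0" --pt "4.5 0 0 0 0 0 0" --pt "4.5 0 0 0 0 0 0" --pt "4.5 0 0 0 0 0 0" --pt "4.5 0 0 0 0 0 0" --pt "4.5 0 0 0 0 0 0" --pt "4.5 0 0 0 0 0 0" --pt "4.5 0 0 0 0 0 0" --newtons 60

```text
t: 5.88
tool_pos: [0.4642, -0.1217, 0.0121]
tool_rot: [0.002, 0.163, 0.987, 0.0]
contact_force: [-1.2, 1.9, 5.9]
finger_gap: 0.632
grip_force: 63.5
```

Request:
drive_tool --pt "4.5 0 0 -2 0 0 0" --pt "4.5 0 0 -4 0 0 0" --pt "4.5 0 0 -4 0 0 0" --pt "4.5 0.88 3.66 -1 0 0 0" --pt "4.5 0.88 3.66 -1 0 0 0" --pt "4.5 0.88 3.66 -1 0 0 0" --pt "4.5 0.88 3.66 -1 0 0 0" --pt "4.5 0.88 3.66 -1 0 0 0" --pt "4.5 0.88 3.66 -1 0 0 0" --pt "4.5 0.88 3.66 -1 0 0 0" --pt "4.5 0.88 3.66 -1 0 0 0" --pt "4.5 0.88 3.66 -1 0 0 0" --pt "4.5 0.88 3.66 -1 0 0 0" --pt "4.5 0.88 3.66 0 0 0 0" --pt "4.5 0.82 3.66 0 0 0 0" --pt "4.5 0 0 0 0 0 -6.8" --pt "4.5 0 0 0 0 0 -6.8" --pt "4.5 0 0 0 0 0 -6.8" --pt "4.5 0 0 0 0 0 -6.8"

```text
t: 7.47
tool_pos: [0.5048, 0.3282, 0.2109]
tool_rot: [0.0, -0.077, 0.997, 0.0]
contact_force: [-0.1, 0.2, -0.5]
finger_gap: 0.627
grip_force: 63.5
```

Request:
drive_tool --pt "4.5 0 0 0 0 0 -6.8" --pt "4.5 0 0 0 0 0 -6.8" --pt "4.5 0 0 0 0 0 -6.8" --pt "4.5 0 0 0 0 0 -6.8" --pt "4.5 0 0 0 0 0 -6.8" --pt "4.5 0 0 0 0 0 -6.8" --pt "4.5 0 0 0 0 0 -6.8" --pt "4.5 0 0 0 0 0 -6.8" --pt "4.5 0 0 0 0 0 -6.8" --pt "4.5 0 0 0 0 0 -6.8" --pt "4.5 0 0 0 0 0 -6.8" --pt "4.5 0 0 0 0 0 -6.8" --pt "4.5 0 0 0 0 0 -6.8" --pt "4.5 0 0 0 0 0 -6.8" --pt "4.5 0 0 0 0 0 -6.8" --pt "4.5 0 0 0 0 0 -6.8" --pt "4.5 0 0 0 0 0 -6.8" --pt "4.5 0 0 0 0 0 -6.8" --pt "4.5 0 0 0 0 0 -6.8" --pt "4.5 0 0 0 0 0 -6.8"

```text
t: 9.13
tool_pos: [0.5049, 0.3278, 0.2111]
tool_rot: [-0.001, 0.953, -0.303, 0.0]
contact_force: [-0.6, 0.6, 0.7]
finger_gap: 0.634
grip_force: 63.5
```

Request:
drive_tool --pt "4.5 0 0 0 0 0 -6.9" --pt "4.5 0 0 0 0 0 -6.9" --pt "4.5 0 0 0 0 0 -6.9" --pt "4.5 0 0 0 0 0 -6.9" --pt "4.5 0 0 0 0 0 -6.9" --pt "4.5 0 0 0 0 0 -6.9" --pt "4.5 0.5 0 0 0 0 0" --pt "4.5 0 0 0 0 0 0" --pt "4.5 0 0 0 0 0 0"

```text
t: 9.88
tool_pos: [0.5102, 0.3283, 0.2105]
tool_rot: [-0.0, 0.999, 0.049, 0.0]
contact_force: [-0.8, -0.8, -1.2]
finger_gap: 0.63
grip_force: 63.5
```

```bash
python3 - <<'E'
from h import *
p=shot('wrist','w4.png');np.savez('w4.npz',**{k:p[k] for k in ['pixels','z_map','mtx','k1','R','t']})
print(toolyaw(),tool()[0])
E
```

```text
5.6360969209719824 [0.51010242 0.32826599 0.21041369]
```

View pics/w4.png

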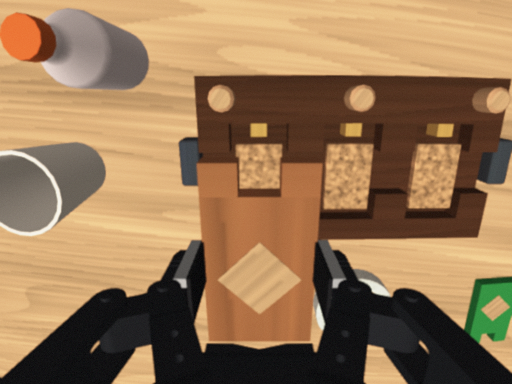

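```bash
cat > m.py <<'E'
from h import *
import sys
def brass(p,zt=.034):
    """tongue tops: tool-frame centres (cm)"""
    im=p['pixels'].astype(int);X=cloud(p);out=[]
    s=((im[...,0]-im[...,2]>75)&(im[...,0]>140)&(im[...,1]-im[...,2]>45)&(X[...,2]>.030)&(X[...,2]<.040)).astype(np.uint8)
    n,L,S,C=cv2.connectedComponentsWithStats(s)
    for k in range(1,n):
        if 40<S[k,4]<2500:
            v,u=np.nonzero(L==k);P=np.array([atz(p,(a,b),zt) for a,b in zip(u,v)])
            T=np.array([totool(q) for q in P]);lo,hi=np.percentile(T,3,0),np.percentile(T,97,0)
            out.append((np.round(C[k]),np.round((lo+hi)/2,2),np.round(hi-lo,2)))
    return out
E
python3 - <<'E'
from m import *
p=dict(np.load('w4.npz'))
for o in brass(p): print(*o)
im=p['pixels'].astype(int);z=tool()[0][2]+.002
# held panel edges at row 176 (arms) and 220 (body), notch
for r in (175,185,215): print(r,[(c,tuple(im[r,c])) for c in range(194,330,1) if abs(im[r,c]-im[r,c-2]).sum()>60])
for c in (215,305,260): print(c,[(r,tuple(im[r,c])) for r in range(100,240) if abs(im[r,c]-im[r-2,c]).sum()>60])
E
```

```text
[258. 130.] [ 4.58 -0.08 17.64] [1.3  1.51 0.  ]
[353. 129.] [ 4.62  9.45 17.64] [1.3  1.56 0.  ]
[444. 130.] [ 4.7  18.96 17.64] [1.23 1.61 0.  ]
175 [(197, (np.int64(139), np.int64(99), np.int64(74))), (198, (np.int64(173), np.int64(112), np.int64(70))), (237, (np.int64(118), np.int64(70), np.int64(43))), (238, (np.int64(109), np.int64(71), np.int64(45))), (239, (np.int64(169), np.int64(121), np.int64(79))), (240, (np.int64(212), np.int64(162), np.int64(107))), (241, (np.int64(225), np.int64(174), np.int64(117))), (246, (np.int64(202), np.int64(153), np.int64(102))), (247, (np.int64(189), np.int64(141), np.int64(93))), (279, (np.int64(168), np.int64(121), np.int64(80))), (280, (np.int64(132), np.int64(83), np.int64(53))), (281, (np.int64(138), np.int64(84), np.int64(51))), (282, (np.int64(166), np.int64(106), np.int64(64))), (283, (np.int64(178), np.int64(112), np.int64(69))), (321, (np.int64(147), np.int64(90), np.int64(55))), (322, (np.int64(108), np.int64(65), np.int64(40))), (323, (np.int64(91), np.int64(56), np.int64(37))), (325, (np.int64(146), np.int64(103), np.int64(67))), 
[... 1893 characters left out ...]
), np.int64(45))), (138, (np.int64(79), np.int64(49), np.int64(31))), (139, (np.int64(73), np.int64(44), np.int64(29))), (143, (np.int64(112), np.int64(75), np.int64(48))), (144, (np.int64(172), np.int64(124), np.int64(80))), (145, (np.int64(216), np.int64(164), np.int64(110))), (146, (np.int64(228), np.int64(174), np.int64(116))), (161, (np.int64(179), np.int64(132), np.int64(87))), (162, (np.int64(159), np.int64(117), np.int64(76))), (188, (np.int64(152), np.int64(107), np.int64(68))), (189, (np.int64(100), np.int64(64), np.int64(40))), (190, (np.int64(84), np.int64(49), np.int64(29))), (197, (np.int64(150), np.int64(93), np.int64(56))), (198, (np.int64(173), np.int64(108), np.int64(66)))]
```

```bash
python3 - <<'E'
from m import *
p=dict(np.load('w4.npz'));z=tool()[0][2]+.002
for uv in [(197,175),(321,175),(237,175),(282,175),(200,215),(319.5,215),(215,163.5),(305,163.5),(260,197)]: print(uv,totool(atz(p,uv,z)))
E
```

```text
(197, 175) [ 4.46 -2.79 -0.2 ]
(321, 175) [ 4.47  2.76 -0.2 ]
(237, 175) [ 4.46 -1.   -0.2 ]
(282, 175) [ 4.47  1.01 -0.2 ]
(200, 215) [ 2.54 -2.77 -0.2 ]
(319.5, 215) [ 2.55  2.81 -0.2 ]
(215, 163.5) [ 4.99 -1.96 -0.2 ]
(305, 163.5) [ 4.99  2.02 -0.2 ]
(260, 197) [ 3.43  0.03 -0.2 ]
```

Request:
drive_tool --pt "4.5 0.03 -0.05 2 0 0 -0.4" --pt "4.5 0 0 3.8 0 0 0" --pt "4.5 0 0 3.8 0 0 0" --pt "4.5 0 0 3.8 0 0 0" --pt "4.5 0 0 2 0 0 0" --pt "4.5 0 0 1.0 0 0 0" --pt "4.5 0 0 0 0 0 0" --pt "4.5 0 0 0.3 0 0 0" --pt "4.5 0 0 0.3 0 0 0" --pt "4.5 0 0 0 0 0 0"

```text
t: 10.77
tool_pos: [0.5107, 0.3294, 0.0412]
tool_rot: [-0.001, 0.999, 0.054, 0.001]
contact_force: [-0.6, 0.1, -0.4]
finger_gap: 0.635
grip_force: 63.7
```

Request:
drive_tool --pt "4.5 0 0 0.3 0 0 0" --pt "4.5 0 0 0.3 0 0 0" --pt "4.5 0 0 0.3 0 0 0" --pt "4.5 0 0 0.3 0 0 0" --pt "4.5 0 0 0 0 0 0" --pt "4.5 0 0 0 0 0 0"

```text
t: 11.27
tool_pos: [0.511, 0.3295, 0.032]
tool_rot: [-0.001, 0.999, 0.055, 0.002]
contact_force: [-6.5, -2.4, 16.2]
finger_gap: 0.628
grip_force: 65.5
```

Request:
drive_tool --pt "4.5 0 0 0.2 0 0 0" --pt "4.5 0 0 0 0 0 0" --pt "6.8 0 0 -0.2 0 0 0" --pt "6.8 0 0 0 0 0 0" --pt "6.8 0 0 0 0 0 0" --pt "6.8 0 0 0 0 0 0" --pt "6.8 0 0 -1 0 0 0" --pt "6.8 0 0 -2 0 0 0" --pt "6.8 0 0 -4 0 0 0" --pt "6.8 0 0 -4 0 0 0" --pt "8.5 0 0 -4 0 0 0" --pt "8.5 0 0 -2 0 0 0" --pt "8.5 0 0 0 0 0 0" --pt "8.5 0 0 0 0 0 0"

```text
t: 12.43
tool_pos: [0.5108, 0.3293, 0.2003]
tool_rot: [-0.001, 0.999, 0.054, 0.001]
contact_force: [0.4, -0.1, -1.3]
finger_gap: 0.989
grip_force: 0.0
```

```bash
cat >> m.py <<'E'
def flush(p,c,ax=(.9945,.1045)):
    """panel top height vs frame top around world bay centre c"""
    X=cloud(p);ax=np.array(ax);n=np.array([-ax[1],ax[0]]);q=X[...,:2]-np.array(c);x=q@ax;y=q@n;r={}
    for nm,(xx,yy) in dict(mid=(0,0),px=(.028,0),mx=(-.04,0),py=(0,.02),my=(0,-.02),rail=(-.072,0),rail2=(-.04,.045)).items():
        k=(abs(x-xx)<.006)&(abs(y-yy)<.006)
        if k.sum()>3: r[nm]=round(float(np.median(X[k][:,2]))*1000,1)
    return r
E
python3 - <<'E'
from m import *
p=shot('wrist','w5.png');print(tool()[0],flush(p,(.511,.3295)))
for o in brass(p): print(*o)
E
```

```text
[0.51005091 0.32880538 0.19844927] {'mid': 33.6, 'px': 33.0, 'mx': 33.2, 'py': 33.3, 'my': 33.2, 'rail': 33.2, 'rail2': 33.2}
[260. 132.] [ 4.51  0.04 16.44] [1.26 1.46 0.  ]
[357. 133.] [ 4.51  9.53 16.44] [1.17 1.55 0.  ]
[451. 134.] [ 4.54 19.09 16.43] [1.19 1.59 0.01]
[252. 154.] [ 2.38 -0.8  16.44] [1.81 0.77 0.01]
[259. 186.] [-0.9  -0.04 16.44] [3.32 3.19 0.01]
```

View pics/w5.png

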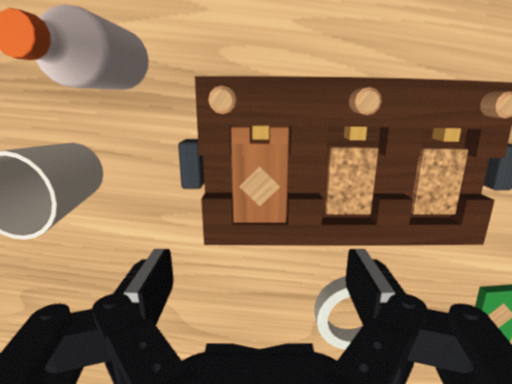

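Request:
drive_tool --pt "8.5 0.42 3.5 0 0 0 0" --pt "8.5 0.42 3.5 0 0 0 0" --pt "8.5 0.42 3.5 0 0 0 0" --pt "8.5 0.42 3.5 0 0 0 0" --pt "8.5 0.42 3.5 0 0 0 0" --pt "8.5 0.42 3.5 0 0 0 0" --pt "8.5 0.42 3.5 0 0 0 0" --pt "8.5 0.42 3.5 0 0 0 0" --pt "8.5 0.42 3.5 0 0 0 0" --pt "8.5 0.42 3.5 0 0 0 0" --pt "8.5 0.42 3.5 0 0 0 0" --pt "8.5 0.42 3.5 0 0 0 0" --pt "8.5 0.46 3.4 0 0 0 0" --pt "8.5 0 0 0 0 0 7.1" --pt "8.5 0 0 0 0 0 7.1" --pt "8.5 0 0 0 0 0 7.1" --pt "8.5 0 0 0 0 0 7.1" --pt "8.5 0 0 0 0 0 7.1" --pt "8.5 0 0 0 0 0 0" --pt "8.5 0 0 0 0 0 0"

```text
t: 14.15
tool_pos: [0.6133, -0.1166, 0.1969]
tool_rot: [0.0, 0.968, -0.251, -0.001]
contact_force: [0.6, 0.3, -0.4]
finger_gap: 0.997
grip_force: 0.0
```

```bash
python3 - <<'E'
from m import *
p=shot('wrist');M=[]
print(toolyaw(),tool()[0])
for c,cf,X in panels(p):
    col=p['pixels'][int(c[1])-12:int(c[1])+12,int(c[0])-12:int(c[0])+12].reshape(-1,3).mean(0)
    print(np.round(c),round(cf,2),np.round(X,3),np.round(col))
    if col[0]>col[1]*1.15 and X[2]<.025:
        r=fit(p,c,win=140);M.append(r[3]);print('   fit',np.round(r[0],4),np.round(r[1],1),round(r[2],1),totool([*r[0],.014]))
over(p,M,'w6.png')
for d in robot.search_frame(p,'chisel'): print(d)
E
```

```text
-29.07106880830694 [ 0.61348671 -0.11654992  0.19717953]
[259. 167.] 0.96 [ 0.618 -0.119  0.015] [140. 100.  65.]
   fit [ 0.6289 -0.1044] [ 87.2 108.2] -29.3 [ 0.77 -1.82 18.35]
[ 78. 102.] 0.61 [0.767 0.009 0.014] [ 89. 109.  61.]
[412. 144.] 0.56 [ 0.561 -0.273  0.013] [139.  98.  63.]
   fit [ 0.5602 -0.2704] [ 61.  102.2] -10.3 [ 2.84 16.02 18.36]
[279. 345.] 0.46 [ 0.62  -0.127  0.262] [65. 56. 38.]
{'centre': [2.4, 204.4], 'confidence': 0.5}
```

View pics/w6.png

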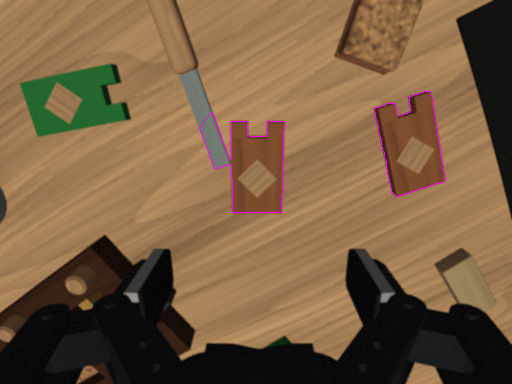

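```bash
python3 - <<'E'
from m import *
p=shot('wrist')
for uv in [(231,121.5),(284,121.5),(232,213),(282.5,213),(220,168),(229,161)]: print(uv,totool(atz(p,uv,.014)))
E
```

```text
(231, 121.5) [ 5.27 -2.89 18.39]
(284, 121.5) [ 5.28  2.52 18.39]
(232, 213) [-4.76 -3.03 18.39]
(282.5, 213) [-4.75  2.62 18.39]
(220, 168) [ 0.4  -4.18 18.39]
(229, 161) [ 1.16 -3.2  18.39]
```

Request:
drive_tool --pt "8.5 -2.25 -0.2 3.5 0 0 0" --pt "8.5 0 0 4 0 0 0" --pt "8.5 0 0 4 0 0 0" --pt "8.5 0 0 4 0 0 0" --pt "8.5 0 0 2 0 0 0" --pt "8.5 0 0 0.9 0 0 0" --pt "8.5 0 0 0 0 0 0" --pt "4.5 0 0 0 0 0 0" --pt "4.5 0 0 0 0 0 0" --pt "4.5 0 0 0 0 0 0" --pt "4.5 0 0 0 0 0 0" --pt "4.5 0 0 0 0 0 0" --pt "4.5 0 0 0 0 0 0" --pt "4.5 0 0 -1 0 0 0" --pt "4.5 0 0 -1 0 0 0" --pt "4.5 -2 0.7 0 0 0 0" --pt "4.5 -2 0.7 0 0 0 0" --pt "4.5 -0.5 0 0 0 0 0" --pt "4.5 0 0 0 0 0 0"

```text
t: 15.93
tool_pos: [0.5487, -0.0937, 0.0358]
tool_rot: [-0.0, 0.968, -0.253, 0.001]
contact_force: [0.4, 1.0, -0.6]
finger_gap: 0.594
grip_force: 62.4
```

Request:
drive_tool --pt "4.5 0 0 1.2 0 0 0" --pt "4.5 0 0 0.9 0 0 0" --pt "4.5 0 0 0 0 0 0" --pt "7.2 0 0 0 0 0 0" --pt "7.2 0 0 0 0 0 0" --pt "7.2 0 0 0 0 0 0" --pt "7.2 0 0 0 0 0 0" --pt "7.2 0 0 -2 0 0 0" --pt "8.5 0 0 -4 0 0 0" --pt "8.5 0 0 -4 0 0 0" --pt "8.5 2.5 0 -4 0 0 0" --pt "8.5 0 0 -4 0 0 0" --pt "8.5 0 0 0 0 0 0" --pt "8.5 0 0 0 0 0 0"

```text
t: 17.1
tool_pos: [0.5701, -0.105, 0.1915]
tool_rot: [-0.001, 0.967, -0.253, 0.003]
contact_force: [0.1, -0.1, -1.1]
finger_gap: 0.999
grip_force: 0.0
```

```bash
python3 - <<'E'
from m import *
p=shot('wrist');M=[]
print(toolyaw(),tool()[0])
for c,cf,X in panels(p):
    col=p['pixels'][int(c[1])-12:int(c[1])+12,int(c[0])-12:int(c[0])+12].reshape(-1,3).mean(0)
    print(np.round(c),round(cf,2),np.round(X,3),np.round(col))
    if col[0]>col[1]*1.15 and X[2]<.025:
        r=fit(p,c,win=140);M.append(r[3]);print('   fit',np.round(r[0],4),np.round(r[1],1),round(r[2],1),totool([*r[0],.014]))
over(p,M,'w7.png')
E
```

```text
-29.315828349997275 [ 0.56869761 -0.10470532  0.18916739]
[271. 339.] 0.97 [ 0.373 -0.011  0.013] [43. 90. 44.]
[59. 59.] 0.92 [0.767 0.01  0.015] [101. 111.  64.]
[260. 171.] 0.81 [ 0.572 -0.107  0.013] [140. 100.  64.]
   fit [ 0.5702 -0.1055] [ 55.4 100.6] -29.7 [ 0.27 -0.03 17.38]
[411. 105.] 0.72 [ 0.559 -0.272  0.013] [142. 102.  66.]
   fit [ 0.5588 -0.2698] [ 60.8 100.5] -10.4 [ 7.32 14.85 17.37]
[505. 335.] 0.63 [ 0.207 -0.288  0.006] [46. 44. 30.]
```

View pics/w7.png

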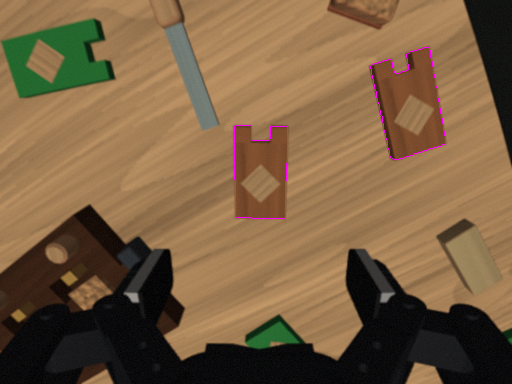

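Request:
drive_tool --pt "8.5 0.27 -0.03 3.5 0 0 0.3" --pt "8.5 0 0 4 0 0 0" --pt "8.5 0 0 4 0 0 0" --pt "8.5 0 0 3.5 0 0 0" --pt "8.5 0 0 2 0 0 0" --pt "8.5 0 0 0.75 0 0 0" --pt "8.5 0 0 0 0 0 0" --pt "4.5 0 0 0 0 0 0" --pt "4.5 0 0 0 0 0 0" --pt "4.5 0 0 0 0 0 0" --pt "4.5 0 0 0 0 0 0" --pt "4.5 0 0 0 0 0 0" --pt "4.5 0 0 0 0 0 0" --pt "4.5 0 0 0 0 0 0"

```text
t: 18.37
tool_pos: [0.5727, -0.1059, 0.0136]
tool_rot: [-0.0, 0.967, -0.255, 0.002]
contact_force: [-0.6, 0.4, 6.5]
finger_gap: 0.63
grip_force: 63.5
```

Request:
drive_tool --pt "4.5 0 0 -3 0 0 0" --pt "4.5 0 0 -4 0 0 0" --pt "4.5 0 0 -4 0 0 0" --pt "4.5 -2.13 -2.7 -1 0 0 0" --pt "4.5 -2.13 -2.7 -1 0 0 0" --pt "4.5 -2.13 -2.7 -1 0 0 0" --pt "4.5 -2.13 -2.7 -1 0 0 0" --pt "4.5 -2.13 -2.7 -1 0 0 0" --pt "4.5 -2.13 -2.7 -1 0 0 0" --pt "4.5 -2.13 -2.7 -1 0 0 0" --pt "4.5 -2.13 -2.7 -1 0 0 0" --pt "4.5 -2.13 -2.7 -1 0 0 0" --pt "4.5 -2.13 -2.7 0 0 0 0" --pt "4.5 0 0 0 0 0 -7.14" --pt "4.5 0 0 0 0 0 -7.14" --pt "4.5 0 0 0 0 0 -7.14" --pt "4.5 0 0 0 0 0 -7.14" --pt "4.5 0 0 0 0 0 -7.14" --pt "4.5 0 0 0 0 0 0" --pt "4.5 0 0 0 0 0 0"

```text
t: 20.03
tool_pos: [0.5191, 0.2341, 0.2116]
tool_rot: [-0.0, 0.999, 0.051, 0.0]
contact_force: [0.3, 0.1, -0.5]
finger_gap: 0.625
grip_force: 63.5
```

```bash
cat >> m.py <<'E'
def held(p,off):
    """edges of held panel in tool frame (cm); off = TCP height over its underside (m)"""
    im=p['pixels'].astype(float);z=tool()[0][2]-off+.014
    g=cv2.GaussianBlur(im[...,0]-.0*im[...,2],(3,3),0)
    R=lambda r,c0,c1,s:(c0+np.argmax(s*np.diff(g[r,c0:c1]))+.5,r)
    C=lambda c,r0,r1,s:(c,r0+np.argmax(s*np.diff(g[r0:r1,c]))+.5)
    for nm,uv in dict(nl=R(180,226,248,-1),nr=R(180,272,294,1),endl=C(215,150,175,1),endr=C(305,150,175,1),nb=C(260,192,204,1)).items(): print(nm,uv,totool(atz(p,uv,z)))
E
python3 - <<'E'
from m import *
p=shot('wrist','w8.png')
print(toolyaw(),tool()[0])
held(p,.0136)
for o in brass(p): print(*o)
E
```

```text
5.867517473973402 [0.51907337 0.23406757 0.21152881]
nl (np.float64(236.5), 180) [ 4.17 -1.04 -0.04]
nr (np.float64(281.5), 180) [ 4.18  1.   -0.04]
endl (215, np.float64(166.5)) [ 4.8  -2.   -0.04]
endr (305, np.float64(166.5)) [ 4.81  2.04 -0.04]
nb (260, np.float64(199.5)) [ 3.24  0.03 -0.04]
[260. 129.] [ 4.65  0.11 17.76] [1.29 1.51 0.01]
[354. 129.] [ 4.71  9.62 17.75] [1.3  1.59 0.  ]
```

View pics/w8.png

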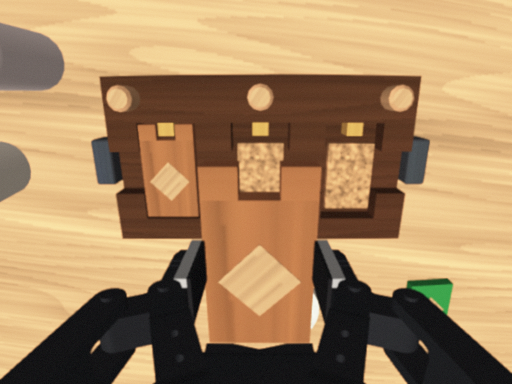

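Request:
drive_tool --pt "4.5 0.32 0.1 2 0 0 -0.35" --pt "4.5 0 0 3.8 0 0 0" --pt "4.5 0 0 3.8 0 0 0" --pt "4.5 0 0 3.8 0 0 0" --pt "4.5 0 0 2 0 0 0" --pt "4.5 0 0 1.0 0 0 0" --pt "4.5 0 0 0 0 0 0" --pt "4.5 0 0 0.3 0 0 0" --pt "4.5 0 0 0.25 0 0 0" --pt "4.5 0 0 0 0 0 0"

```text
t: 20.92
tool_pos: [0.523, 0.2339, 0.0425]
tool_rot: [-0.001, 0.998, 0.056, 0.001]
contact_force: [-0.3, -0.2, -0.8]
finger_gap: 0.623
grip_force: 63.5
```

Request:
drive_tool --pt "4.5 0 0 0.3 0 0 0" --pt "4.5 0 0 0.3 0 0 0" --pt "4.5 0 0 0.3 0 0 0" --pt "4.5 0 0 0.3 0 0 0" --pt "4.5 0 0 0.1 0 0 0" --pt "4.5 0 0 0 0 0 0"

```text
t: 21.42
tool_pos: [0.5235, 0.2341, 0.0334]
tool_rot: [-0.001, 0.998, 0.057, 0.002]
contact_force: [-10.4, -2.2, 25.7]
finger_gap: 0.624
grip_force: 66.5
```

Seated. I'll release, rise and head for the third panel, checking on the way.

Request:
drive_tool --pt "6.8 0 0 -0.2 0 0 0" --pt "6.8 0 0 0 0 0 0" --pt "6.8 0 0 0 0 0 0" --pt "6.8 0 0 0 0 0 0" --pt "6.8 0 0 -1 0 0 0" --pt "6.8 0 0 -2 0 0 0" --pt "6.8 0 0 -4 0 0 0" --pt "6.8 0 0 -4 0 0 0" --pt "8.5 0 0 -4 0 0 0" --pt "8.5 0 0 -2 0 0 0" --pt "8.5 0 0 0 0 0 0" --pt "8.5 0 0 0 0 0 0"

```text
t: 22.42
tool_pos: [0.523, 0.2338, 0.2026]
tool_rot: [-0.001, 0.998, 0.056, 0.001]
contact_force: [-0.6, -0.4, -0.9]
finger_gap: 1.0
grip_force: 0.0
```

```bash
python3 - <<'E'
from m import *
p=shot('wrist','w9.png');print(toolyaw(),tool()[0],flush(p,(.5215,.2340)),flush(p,(.511,.3295)))
for o in brass(p): print(*o)
E
```

```text
6.441551442979758 [0.52222353 0.23343001 0.20082377] {'mid': 33.6, 'px': 33.1, 'mx': 33.3, 'py': 33.4, 'my': 33.3, 'rail': 33.2, 'rail2': 33.3} {'mid': 33.9, 'px': 33.3, 'mx': 33.4, 'py': 33.6, 'my': 33.5, 'rail': 33.4, 'rail2': 33.4}
[259.  78.] [ 9.57 -0.1  16.68] [0.01 5.99 0.  ]
[260. 134.] [ 4.3   0.06 16.68] [1.27 1.48 0.  ]
[356. 135.] [ 4.3   9.56 16.68] [1.18 1.61 0.  ]
```

Request:
drive_tool --pt "8.5 -0.14 3.6 0 0 0 0" --pt "8.5 -0.14 3.6 0 0 0 0" --pt "8.5 -0.14 3.6 0 0 0 0" --pt "8.5 -0.14 3.6 0 0 0 0" --pt "8.5 -0.14 3.6 0 0 0 0" --pt "8.5 -0.14 3.6 0 0 0 0" --pt "8.5 -0.14 3.6 0 0 0 0" --pt "8.5 -0.14 3.6 0 0 0 0" --pt "8.5 -0.14 3.6 0 0 0 0" --pt "8.5 -0.14 3.6 0 0 0 0" --pt "8.5 -0.14 3.6 0 0 0 0" --pt "8.5 -0.14 3.6 0 0 0 0" --pt "8.5 -0.14 3.6 0 0 0 0" --pt "8.5 -0.14 3.6 0 0 0 0" --pt "8.5 0 0 0 0 0 5.6" --pt "8.5 0 0 0 0 0 5.6" --pt "8.5 0 0 0 0 0 5.6" --pt "8.5 0 0 0 0 0 0" --pt "8.5 0 0 0 0 0 0"

```text
t: 24.05
tool_pos: [0.559, -0.2694, 0.1992]
tool_rot: [-0.0, 0.996, -0.089, -0.001]
contact_force: [-0.2, -0.3, -0.4]
finger_gap: 0.994
grip_force: 0.0
```

```bash
python3 - <<'E'
from m import *
p=shot('wrist');M=[]
print(toolyaw(),tool()[0])
for c,cf,X in panels(p):
    col=p['pixels'][int(c[1])-12:int(c[1])+12,int(c[0])-12:int(c[0])+12].reshape(-1,3).mean(0)
    print(np.round(c),round(cf,2),np.round(X,3),np.round(col))
    if col[0]>col[1]*1.15 and X[2]<.025:
        r=fit(p,c,win=140);M.append(r[3]);print('   fit',np.round(r[0],4),np.round(r[1],1),round(r[2],1),totool([*r[0],.014]))
over(p,M,'w10.png')
E
```

```text
-10.167462513326837 [ 0.55915085 -0.26934384  0.19955549]
[105. 375.] 0.64 [0.303 0.002 0.013] [ 80. 101.  60.]
[262. 167.] 0.55 [ 0.563 -0.274  0.015] [172. 122.  79.]
   fit [ 0.5596 -0.2731] [55.2 99.3] -10.1 [ 0.12  0.37 18.59]
[ 3. 17.] 0.5 [ 0.763 -0.038 -0.001] [nan nan nan]<stdin>:5: RuntimeWarning: Mean of empty slice.
  ret = um.true_divide(
```

View pics/w10.png

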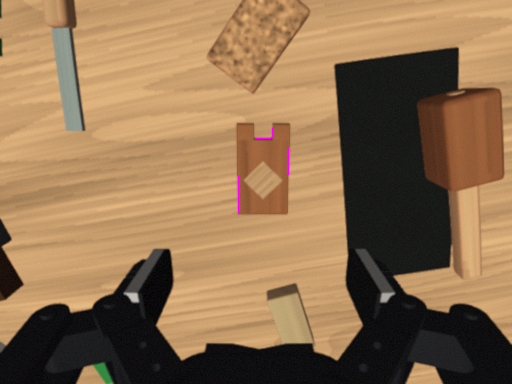

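Request:
drive_tool --pt "8.5 0.12 0.37 3.5 0 0 0" --pt "8.5 0 0 4 0 0 0" --pt "8.5 0 0 4 0 0 0" --pt "8.5 0 0 4 0 0 0" --pt "8.5 0 0 2.5 0 0 0" --pt "8.5 0 0 0.75 0 0 0" --pt "8.5 0 0 0 0 0 0" --pt "4.5 0 0 0 0 0 0" --pt "4.5 0 0 0 0 0 0" --pt "4.5 0 0 0 0 0 0" --pt "4.5 0 0 0 0 0 0" --pt "4.5 0 0 0 0 0 0" --pt "4.5 0 0 0 0 0 0" --pt "4.5 0 0 0 0 0 0"

```text
t: 25.32
tool_pos: [0.562, -0.274, 0.0166]
tool_rot: [0.001, 0.996, -0.09, 0.003]
contact_force: [-0.9, 1.5, 6.4]
finger_gap: 0.617
grip_force: 61.4
```

Request:
drive_tool --pt "4.5 0 0 -3 0 0 0" --pt "4.5 0 0 -4 0 0 0" --pt "4.5 0 0 -4 0 0 0" --pt "4.5 -0.86 -3.34 -0.8 0 0 0" --pt "4.5 -0.86 -3.34 -0.8 0 0 0" --pt "4.5 -0.86 -3.34 -0.8 0 0 0" --pt "4.5 -0.86 -3.34 -0.8 0 0 0" --pt "4.5 -0.86 -3.34 -0.8 0 0 0" --pt "4.5 -0.86 -3.34 -0.8 0 0 0" --pt "4.5 -0.86 -3.34 -0.8 0 0 0" --pt "4.5 -0.86 -3.34 -0.8 0 0 0" --pt "4.5 -0.86 -3.34 -0.8 0 0 0" --pt "4.5 -0.86 -3.34 -0.8 0 0 0" --pt "4.5 -0.86 -3.34 0 0 0 0" --pt "4.5 -0.86 -3.34 0 0 0 0" --pt "4.5 0 0 0 0 0 -5.4" --pt "4.5 0 0 0 0 0 -5.4" --pt "4.5 0 0 0 0 0 -5.4" --pt "4.5 0 0 0 0 0 0" --pt "4.5 0 0 0 0 0 0"

```text
t: 26.98
tool_pos: [0.5307, 0.1395, 0.2043]
tool_rot: [-0.001, 0.999, 0.05, 0.001]
contact_force: [0.3, -0.6, -1.0]
finger_gap: 0.613
grip_force: 62.8
```

```bash
python3 - <<'E'
from m import *
p=shot('wrist','w11.png')
print(toolyaw(),tool()[0])
held(p,.0166)
for o in brass(p): print(*o)
E
```

```text
5.678290281650633 [0.53069949 0.13936791 0.20407833]
nl (np.float64(237.5), 180) [ 4.09 -1.03  0.27]
nr (np.float64(281.5), 180) [4.1  1.01 0.27]
endl (215, np.float64(168.5)) [ 4.64 -2.06  0.27]
endr (305, np.float64(168.5)) [4.65 2.08 0.27]
nb (260, np.float64(200.5)) [3.08 0.02 0.26]Traceback (most recent call last):
  File "<stdin>", line 5, in <module>
  File "m.py", line 11, in brass
    T=np.array([totool(q) for q in P]);lo,hi=np.percentile(T,3,0),np.percentile(T,97,0)
                ~~~~~~^^^
  File "h.py", line 57, in totool
    p,R=tool();return np.round(R.T@(np.asarray(X)-p)*100,2)
        ~~~~^^
  File "h.py", line 54, in tool
    s=robot.state();q=s['tool_rot'];return np.array(s['tool_pos']),Ro.from_quat([q[1],q[2],q[3],q[0]]).as_matrix()
ValueError: time passes only in moves, steps and waits
```

```bash
sed -i 's/^def tool():/import functools\n@functools.cache\ndef tool():/' h.py; python3 - <<'E'
from m import *
p=shot('wrist')
print(toolyaw(),tool()[0])
for o in brass(p): print(*o)
E
```

```text
5.6922955860955415 [0.53067394 0.13926124 0.20385627]
[260. 132.] [ 4.44  0.1  16.99] [1.27 1.48 0.  ]
[ 71. 134.] [  4.36 -19.05  17.  ] [1.3  1.54 0.  ]
[164. 132.] [ 4.42 -9.46 17.  ] [1.18 1.54 0.  ]
[169. 174.] [ 0.26 -9.46 16.99] [7.65 4.04 0.01]
[ 77. 178.] [  0.27 -19.21  16.99] [6.71 3.89 0.01]
[ 88. 140.] [  3.64 -17.28  17.  ] [1.12 1.32 0.  ]
```

Request:
drive_tool --pt "4.5 0.29 0.1 1.5 0 0 -0.3" --pt "4.5 0 0 3.8 0 0 0" --pt "4.5 0 0 3.8 0 0 0" --pt "4.5 0 0 3.8 0 0 0" --pt "4.5 0 0 1.8 0 0 0" --pt "4.5 0 0 0.5 0 0 0" --pt "4.5 0 0 0 0 0 0" --pt "4.5 0 0 0.3 0 0 0" --pt "4.5 0 0 0.3 0 0 0" --pt "4.5 0 0 0 0 0 0"

```text
t: 27.92
tool_pos: [0.5342, 0.1391, 0.0461]
tool_rot: [-0.001, 0.999, 0.053, 0.001]
contact_force: [0.1, 0.0, -1.2]
finger_gap: 0.617
grip_force: 63.0
```

Request:
drive_tool --pt "4.5 0 0 0.3 0 0 0" --pt "4.5 0 0 0.3 0 0 0" --pt "4.5 0 0 0.3 0 0 0" --pt "4.5 0 0 0.3 0 0 0" --pt "4.5 0 0 0.1 0 0 0" --pt "4.5 0 0 0 0 0 0"

```text
t: 28.42
tool_pos: [0.5348, 0.1392, 0.0363]
tool_rot: [-0.0, 0.999, 0.054, 0.002]
contact_force: [-8.6, 0.3, 23.3]
finger_gap: 0.611
grip_force: 68.6
```

Request:
drive_tool --pt "6.8 0 0 -0.2 0 0 0" --pt "6.8 0 0 0 0 0 0" --pt "6.8 0 0 0 0 0 0" --pt "6.8 0 0 0 0 0 0" --pt "6.8 0 0 -1 0 0 0" --pt "6.8 0 0 -2 0 0 0" --pt "6.8 0 0 -4 0 0 0" --pt "6.8 0 0 -4 0 0 0" --pt "8.5 0 0 -4 0 0 0" --pt "8.5 0 0 -2 0 0 0" --pt "8.5 0 0 0 0 0 0" --pt "8.5 0 0 0 0 0 0"

```text
t: 29.42
tool_pos: [0.5341, 0.139, 0.2061]
tool_rot: [-0.001, 0.999, 0.054, 0.002]
contact_force: [0.3, 0.6, -0.1]
finger_gap: 0.992
grip_force: 0.0
```

```bash
python3 - <<'E'
from m import *
p=shot('wrist','w12.png');print(toolyaw(),tool()[0])
for c in [(.5315,.1385),(.5215,.2340),(.511,.3295)]: print(flush(p,c))
X=cloud(p);b=p['pixels'].astype(int).sum(-1)
for c in [(.6088,.112),(.5949,.2403),(.581,.369)]:
    k=(np.hypot(X[...,0]-c[0],X[...,1]-c[1])<.02)&(X[...,2]>.045)&(X[...,2]<.07)
    q=X[k];t=q[q[:,2]>np.percentile(q[:,2],60)-.003];print('peg',k.sum(),np.round(t.mean(0),4),totool(t.mean(0)))
p=shot('side','s2.png')
for l in ['mallet','mat']:
    for d in robot.search_frame(p,l): print(l,np.round(d['centre']),round(d['confidence'],2),np.round(dep(p,d['centre']),3))
E
```

```text
6.141050766956137 [0.53332278 0.13873725 0.20431855]
{'mid': 33.7, 'px': 32.9, 'mx': 33.1, 'py': 33.1, 'my': 33.1, 'rail': 33.2, 'rail2': 33.1}
{'mid': 33.9, 'px': 33.3, 'mx': 33.3, 'py': 33.6, 'my': 33.9, 'rail': 33.4, 'rail2': 33.3}
{'mid': 33.9, 'px': 33.2, 'mx': 33.5, 'py': 33.6, 'my': 33.4, 'rail': 33.5, 'rail2': 33.7}
peg 589 [0.6098 0.113  0.0589] [ 7.32  3.38 14.54]
peg 582 [0.5964 0.2409 0.0562] [ 7.37 -9.48 14.82]
peg 700 [0.5825 0.3688 0.0596] [  7.35 -22.34  14.49]
```

Request:
drive_tool --pt "8.5 -0.53 3.56 -0.3 0 0 0" --pt "8.5 -0.53 3.56 -0.3 0 0 0" --pt "8.5 -0.53 3.56 -0.3 0 0 0" --pt "8.5 -0.53 3.56 -0.3 0 0 0" --pt "8.5 -0.53 3.56 -0.3 0 0 0" --pt "8.5 -0.53 3.56 -0.3 0 0 0" --pt "8.5 -0.53 3.56 -0.3 0 0 0" --pt "8.5 -0.53 3.56 -0.3 0 0 0" --pt "8.5 -0.53 3.56 -0.3 0 0 0" --pt "8.5 -0.53 3.56 -0.3 0 0 0" --pt "8.5 -0.53 3.56 -0.3 0 0 0" --pt "8.5 -0.53 3.56 -0.3 0 0 0" --pt "8.5 -0.53 3.56 -0.3 0 0 0" --pt "8.5 -0.53 3.56 -0.3 0 0 0" --pt "8.5 -0.53 3.5 -0.3 0 0 0" --pt "8.5 0 0 0 0 0 6" --pt "8.5 0 0 0 0 0 0" --pt "8.5 0 0 0 0 0 0"

```text
t: 31.12
tool_pos: [0.5114, -0.4, 0.2477]
tool_rot: [-0.001, 1.0, 0.002, -0.001]
contact_force: [-0.4, 0.3, 0.1]
finger_gap: 0.997
grip_force: 0.0
```

```bash
cat >> m.py <<'E'
def mallet(p):
    X=cloud(p);im=p['pixels'].astype(int);z=X[...,2]
    h=(z>.050)&(z<.068);h[:,:]&=True
    n,L,S,C=cv2.connectedComponentsWithStats(h.astype(np.uint8))
    for k in range(1,n):
        if S[k,4]>800 and S[k,1]<330: q=X[L==k];print('head',S[k],np.round(np.median(q,0),4),rect(q[:,:2]))
    h=(z>.032)&(z<.049)
    n,L,S,C=cv2.connectedComponentsWithStats(h.astype(np.uint8))
    for k in range(1,n):
        if S[k,4]>300: q=X[L==k];print('handle',S[k],np.round(np.median(q,0),4),rect(q[:,:2]))
    h=(im.sum(-1)<75)&(z<.012)&(z>-.006)
    n,L,S,C=cv2.connectedComponentsWithStats(h.astype(np.uint8))
    for k in range(1,n):
        if S[k,4]>1500: q=X[L==k];print('mat',S[k],rect(q[:,:2]))
E
python3 - <<'E'
from m import *
p=shot('wrist','w13.png');print(toolyaw(),tool()[0])
mallet(p)
for l in ['mallet','mat']:
    for d in robot.search_frame(p,l): print(l,np.round(d['centre']),round(d['confidence'],2),np.round(dep(p,d['centre']),3))
E
```

```text
0.3255781548671619 [ 0.51159093 -0.39948519  0.24827819]
head [ 417   65   34  238 2156] [ 0.5036 -0.5952  0.0593] (array([ 0.48160046, -0.59710046]), (281.31634521484375, 3.119871139526367), 4.708630561828613)
head [ 302   77   55   90 4560] [ 0.5645 -0.4727  0.0591] (array([ 0.56172913, -0.47392056]), (90.73075866699219, 56.1864013671875), 4.878349304199219)
head [ 471   93   41  232 5143] [ 0.4224 -0.6845  0.0632] (array([ 0.44381189, -0.67653033]), (306.2943420410156, 56.21823501586914), 15.020917892456055)
handle [ 109    0   75   45 1262] [ 0.6721 -0.279   0.0327] (array([ 0.67989478, -0.28221835]), (51.90046310424805, 61.788658142089844), 41.30702209472656)
handle [ 410   67   30  230 1691] [ 0.5085 -0.5945  0.0405] (array([ 0.47770544, -0.59715894]), (289.6301574707031, 3.213833808898926), 4.732217788696289)
handle [ 317  165   22   90 1837] [ 0.4615 -0.4821  0.0428] (array([ 0.45651581, -0.48313986]), (114.80522155761719, 24.067197799682617), 4.829575061798096)
mallet [327. 139.] 0.83 [ 0.546 -0.471  0.059]
mat [270. 139.] 0.85 [ 0.538 -0.413  0.004]
```

View pics/w13.png

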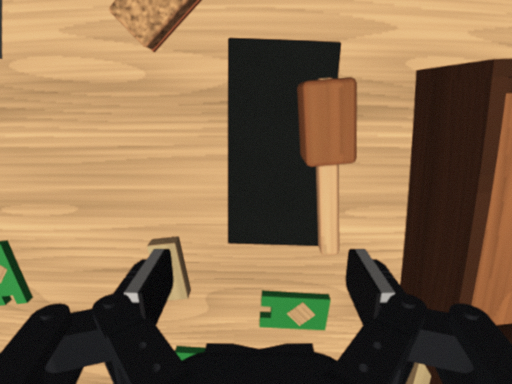

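Request:
drive_tool --pt "8.5 -0.83 2.7 2 0 0 0" --pt "8.5 -0.83 2.7 2 0 0 0" --pt "8.5 -0.84 2.68 2 0 0 0" --pt "8.5 0 0 3 0 0 -4.5" --pt "8.5 0 0 3.5 0 0 0" --pt "8.5 0 0 3.5 0 0 0" --pt "8.5 0 0 3 0 0 0" --pt "8.5 0 0 2 0 0 0" --pt "8.5 0 0 1.7 0 0 0" --pt "8.5 0 0 0 0 0 0" --pt "8.5 0 0 0 0 0 0" --newtons 110

```text
t: 32.18
tool_pos: [0.4869, -0.4801, 0.0219]
tool_rot: [-0.0, 0.999, 0.042, -0.001]
contact_force: [0.3, -0.2, 0.5]
finger_gap: 1.0
grip_force: 0.0
```

```bash
python3 - <<'E'
from m import *
print(toolyaw(),tool()[0])
for X in [(.487,-.4802,.032)]: print(totool(X))
p=shot('wrist')
im=cv2.imread('pics/w13.png')
E
```

```text
4.776208890114207 [ 0.48687423 -0.48010936  0.02189813]
[ 0.01  0.01 -1.01]
```

Request:
drive_tool --pt "1.5 0 0 0 0 0 0" --pt "1.5 0 0 0 0 0 0" --pt "1.5 0 0 0 0 0 0" --pt "1.5 0 0 0 0 0 0" --pt "1.5 0 0 0 0 0 0" --pt "1.5 0 0 0 0 0 0" --pt "1.5 0 0 0 0 0 0" --pt "1.5 0 0 0 0 0 0" --pt "1.5 0 0 0 0 0 0" --pt "1.5 0 0 0 0 0 0" --pt "1.5 0 0 0 0 0 0" --pt "1.5 0 0 0 0 0 0" --pt "1.5 0 0 -1 0 0 0" --pt "1.5 0 0 -2 0 0 0" --pt "1.5 0 0 -3 0 0 0" --pt "1.5 0 0 -4 0 0 0" --pt "1.5 0 0 -4 0 0 0" --pt "1.5 0 0 0 0 0 0" --newtons 110

```text
t: 33.73
tool_pos: [0.4892, -0.4843, 0.1723]
tool_rot: [0.006, 0.999, 0.041, 0.005]
contact_force: [1.7, -2.0, -0.7]
finger_gap: 0.263
grip_force: 108.5
```

```bash
python3 - <<'E'
from m import *
print(toolyaw(),tool()[0])
p=shot('wrist','w14.png');X=cloud(p);z0=tool()[0][2]
T=(X-tool()[0])@tool()[1]
for nm,(a,b) in dict(headn=(.035,.055),headf=(.085,.105)).items():
    k=(T[...,0]>a)&(T[...,0]<b)&(abs(T[...,1])<.02)&(abs(T[...,2])<.06);print(nm,k.sum(),np.round(np.median(T[k],0),4))
k=(abs(T[...,2]+.038)<.012)&(T[...,0]>.015)&(abs(T[...,1])<.05);print(k.sum(),rect(T[k][:,:2]))
# mat from earlier-style: here
im=p['pixels'].astype(int);h=(im.sum(-1)<75)&(X[...,2]<.012)&(X[...,2]>-.006)
n,L,S,C=cv2.connectedComponentsWithStats(h.astype(np.uint8));k=1+S[1:,4].argmax();q=X[L==k][:,:2];print('mat',S[k],np.round(np.percentile(q,[1,99],axis=0),3),rect(q))
E
```

```text
4.684067631680551 [ 0.48924319 -0.48426731  0.1723425 ]
headn 6461 [ 0.0456  0.0002 -0.0362]
headf 9903 [ 0.0954  0.0001 -0.0362]
38631 (array([ 0.06921443, -0.00034741]), (56.60884475708008, 75.03425598144531), 89.76119995117188)Traceback (most recent call last):
  File "<stdin>", line 10, in <module>
ValueError: attempt to get argmax of an empty sequence
```

```bash
python3 - <<'E'
from m import *
p=shot('wrist');t0,R0=tool()
Rc=np.array(p['R']);cam=-Rc.T@p['t'];ct=R0.T@(cam-t0);Rct=Rc@R0   # camera in tool
a=np.radians(.3256);R1=np.array([[np.cos(a),np.sin(a),0],[np.sin(a),-np.cos(a),0],[0,0,-1.]]);t1=np.array([.51159,-.39949,.24828])
c1=t1+R1@ct;Rn=Rct@R1.T;q=dict(p);q['R']=Rn;q['t']=-Rn@c1
for uv in [(229,39),(340,42),(228,243),(318,245),(229,140),(330,80),(328,121)]: print(uv,np.round(atz(q,uv,.06 if uv[0] in(328,) else .004),4))
E
```

```text
(229, 39) [ 0.6548 -0.3665  0.004 ]
(340, 42) [ 0.6532 -0.4948  0.004 ]
(228, 243) [ 0.3961 -0.3598  0.004 ]
(318, 245) [ 0.3935 -0.4855  0.004 ]
(229, 140) [ 0.5386 -0.3644  0.004 ]
(330, 80) [ 0.611  -0.4859  0.004 ]
(328, 121) [ 0.567 -0.474  0.06 ]
```

Request:
drive_tool --pt "1.5 0.35 -1.7 0 0 0 0" --pt "1.5 0.69 -3.36 0 0 0 0" --pt "1.5 0.69 -3.36 0 0 0 0" --pt "1.5 0.69 -3.36 0 0 0 0" --pt "1.5 0.69 -3.36 0 0 0 0" --pt "1.5 0.69 -3.36 0 0 0 0" --pt "1.5 0.69 -3.36 0 0 0 0" --pt "1.5 0.69 -3.36 0 0 0 0" --pt "1.5 0.69 -3.36 0 0 0 0" --pt "1.5 0.69 -3.36 0 0 0 0" --pt "1.5 0.69 -3.36 0 0 0 0" --pt "1.5 0.69 -3.36 0 0 0 0" --pt "1.5 0.69 -3.36 0 0 0 0" --pt "1.5 0.69 -3.36 0 0 0 0" --pt "1.5 0.69 -3.36 0 0 0 0" --pt "1.5 0.69 -3.36 0 0 0 0" --pt "1.5 0.69 -3.36 0 0 0 0" --pt "1.5 0.47 -2.9 0 0 0 -1.4" --pt "1.5 0 0 0 0 0 0" --pt "1.5 0 0 0 0 0 0"

```text
t: 35.5
tool_pos: [0.5563, 0.1116, 0.1597]
tool_rot: [0.0, 0.999, 0.054, -0.002]
contact_force: [-0.4, -0.9, -3.0]
finger_gap: 0.263
grip_force: 108.8
```

```bash
cat >> m.py <<'E'
PEGS=[(.6093,.1125),(.5955,.2406),(.582,.369)]
def held_m(p):
    X=cloud(p);T=(X-tool()[0])@tool()[1]
    for nm,(a,b) in dict(headn=(.035,.055),headf=(.085,.105)).items():
        k=(T[...,0]>a)&(T[...,0]<b)&(abs(T[...,1])<.02)&(abs(T[...,2])<.06);print(nm,k.sum(),np.round(np.median(T[k],0),4))
    k=(abs(T[...,2]+.038)<.012)&(T[...,0]>.015)&(abs(T[...,1])<.05);print(k.sum(),rect(T[k][:,:2]))
E
python3 - <<'E'
from m import *
print(toolyaw(),tool()[0]);p=shot('wrist','w15.png');held_m(p)
for g in PEGS: print(totool([*g,.0595]))
for n in ['scene','side']:
    p=shot(n,n+'15.png')
    for l in ['wax_tin','glue_bottle','brush_pot']:
        for d in robot.search_frame(p,l)[:1]: print(l,np.round(d['centre']),round(d['confidence'],2),np.round(dep(p,d['centre']),3))
E
```

```text
6.182330321214641 [0.55631675 0.11158523 0.15966829]
headn 6469 [ 0.0455 -0.0001 -0.0362]
headf 9878 [ 0.0954  0.0001 -0.0361]
38618 (array([ 0.06939087, -0.00022873]), (56.580936431884766, 75.22210693359375), 89.92347717285156)
[5.33 0.47 9.99]
[  5.33 -12.41   9.98]
[  5.37 -25.32   9.97]
wax_tin [330. 276.] 0.77 [0.769 0.195 0.047]
glue_bottle [412. 219.] 0.69 [0.636 0.465 0.087]
brush_pot [410. 186.] 0.65 [0.508 0.507 0.09 ]
wax_tin [164. 292.] 0.75 [0.598 0.51  0.088]
glue_bottle [162. 287.] 0.63 [0.605 0.507 0.105]
brush_pot [197. 316.] 0.66 [0.502 0.514 0.008]
```

Request:
drive_tool --pt "1.5 0.3 0.47 2 0 0 0" --pt "1.5 0 0 3 0 0 0" --pt "1.5 0 0 2 0 0 0" --pt "1.5 0 0 0.4 0 0 0" --pt "1.5 0 0 0.4 0 0 0" --pt "1.5 0 0 0.4 0 0 0" --pt "1.5 0 0 0.4 0 0 0" --pt "1.5 0 0 0.2 0 0 0" --pt "1.5 0 0 0 0 0 0"

```text
t: 36.7
tool_pos: [0.5624, 0.1062, 0.0756]
tool_rot: [-0.0, 0.999, 0.053, 0.002]
contact_force: [0.2, -1.5, 0.3]
finger_gap: 0.263
grip_force: 109.3
```

Request:
drive_tool --pt "1.5 0 0 0.3 0 0 0" --pt "1.5 0 0 0.3 0 0 0" --pt "1.5 0 0 0.3 0 0 0" --pt "1.5 0 0 0.2 0 0 0" --pt "1.5 0 0 0 0 0 0"

```text
t: 37.12
tool_pos: [0.5623, 0.1062, 0.0632]
tool_rot: [-0.0, 0.999, 0.053, 0.001]
contact_force: [3.1, -0.8, 2.1]
finger_gap: 0.264
grip_force: 109.4
```

```bash
python3 - <<'E'
from m import *
print(toolyaw(),tool()[0]);p=shot('wrist');held_m(p);print(robot.state()['contact_force'])
E
```

```text
6.06431663496833 [0.56231241 0.10619891 0.06317891]
headn 6501 [ 0.0456 -0.0001 -0.0364]
headf 9998 [ 0.0953  0.0001 -0.0365]
38758 (array([ 0.06913211, -0.00025772]), (56.6165885925293, 74.77220153808594), 89.72691345214844)
[ 1.72012509 -0.06561568  0.60213461]
```

Request:
drive_tool --pt "1.5 0 0 0.2 0 0 0" --pt "1.5 0 0 0.2 0 0 0" --pt "1.5 0 0 0 0 0 0"

```text
t: 37.42
tool_pos: [0.5621, 0.1062, 0.0596]
tool_rot: [-0.0, 0.999, 0.053, 0.001]
contact_force: [2.2, 0.5, 4.2]
finger_gap: 0.262
grip_force: 109.7
```

Request:
drive_tool --pt "1.5 0 0 0.2 0 0 0" --pt "1.5 0 0 0.1 0 0 0" --pt "1.5 0 0 0 0 0 0"

```text
t: 37.67
tool_pos: [0.5621, 0.1061, 0.0591]
tool_rot: [-0.0, 0.999, 0.053, 0.002]
contact_force: [-6.5, 0.0, 20.7]
finger_gap: 0.26
grip_force: 112.1
```

```bash
python3 - <<'E'
from m import *
print(toolyaw(),tool()[0]);p=shot('wrist');held_m(p);print(robot.state()['contact_force'])
E
```

```text
6.121389590919937 [0.56207543 0.10612807 0.05911209]
headn 6552 [ 0.0456 -0.0001 -0.0369]
headf 10127 [ 0.0953  0.0001 -0.0374]
39144 (array([ 0.06881849, -0.00031201]), (56.77173614501953, 74.60750579833984), 89.7891616821289)
[-7.02923244  0.22016212 21.29446095]
```

Request:
drive_tool --pt "1.5 0 0 -1 0 0 0" --pt "1.5 0 0 -2 0 0 0" --pt "1.5 0 0 -2 0 0 0" --pt "1.5 0 -3.22 0 0 0 0" --pt "1.5 0 -3.22 0 0 0 0" --pt "1.5 0 -3.22 0 0 0 0" --pt "1.5 0 -3.22 0 0 0 0" --pt "1.5 0 0 0 0 0 0" --pt "1.5 0 0 2 0 0 0" --pt "1.5 0 0 1 0 0 0" --pt "1.5 0 0 0.4 0 0 0" --pt "1.5 0 0 0.4 0 0 0" --pt "1.5 0 0 0.3 0 0 0" --pt "1.5 0 0 0.3 0 0 0" --pt "1.5 0 0 0.3 0 0 0" --pt "1.5 0 0 0 0 0 0"

```text
t: 39.05
tool_pos: [0.5476, 0.2335, 0.0598]
tool_rot: [0.0, 0.999, 0.053, 0.0]
contact_force: [-3.8, 0.2, 4.8]
finger_gap: 0.26
grip_force: 110.0
```

```bash
python3 - <<'E'
from m import *
print(toolyaw(),tool()[0]);p=shot('wrist');held_m(p);print(robot.state()['contact_force'])
for g in PEGS: print(totool([*g,.0595]))
E
```

```text
6.039779696746582 [0.54756068 0.23350536 0.05983326]
headn 6488 [ 0.0456 -0.0001 -0.0364]
headf 9955 [ 0.0953  0.0001 -0.0364]
38735 (array([ 0.06936932, -0.00033994]), (56.57186508178711, 75.12984466552734), 89.91494750976562)
[-5.22651406 -0.75588289  6.97072848]
[ 4.87 12.68  0.04]
[ 4.84 -0.2   0.03]
[  4.85 -13.11   0.03]
```

Request:
drive_tool --pt "1.5 0 0 0.2 0 0 0" --pt "1.5 0 0 0.1 0 0 0" --pt "1.5 0 0 0 0 0 0"

```text
t: 39.35
tool_pos: [0.5475, 0.2335, 0.0593]
tool_rot: [0.0, 0.999, 0.053, 0.001]
contact_force: [-12.8, -3.3, 20.5]
finger_gap: 0.259
grip_force: 112.5
```

Request:
drive_tool --pt "1.5 0 0 -1 0 0 0" --pt "1.5 0 0 -2 0 0 0" --pt "1.5 0 0 -2 0 0 0" --pt "1.5 0 -3.28 0 0 0 0" --pt "1.5 0 -3.28 0 0 0 0" --pt "1.5 0 -3.28 0 0 0 0" --pt "1.5 0 -3.28 0 0 0 0" --pt "1.5 0 0 0 0 0 0" --pt "1.5 0 0 2 0 0 0" --pt "1.5 0 0 0.7 0 0 0" --pt "1.5 0 0 0.4 0 0 0" --pt "1.5 0 0 0.4 0 0 0" --pt "1.5 0 0 0.4 0 0 0" --pt "1.5 0 0 0.3 0 0 0" --pt "1.5 0 0 0.3 0 0 0" --pt "1.5 0 0 0.3 0 0 0" --pt "1.5 0 0 0 0 0 0"

```text
t: 40.77
tool_pos: [0.5341, 0.3645, 0.0596]
tool_rot: [-0.0, 0.999, 0.053, 0.001]
contact_force: [-6.6, -0.0, 9.4]
finger_gap: 0.263
grip_force: 110.9
```

```bash
python3 - <<'E'
from m import *
print(toolyaw(),tool()[0]);p=shot('wrist');held_m(p);print(robot.state()['contact_force'])
for g in PEGS: print(totool([*g,.0595]))
E
```

```text
6.07437795248733 [0.53408516 0.36449526 0.05961363]
headn 6527 [ 0.0456 -0.0002 -0.0365]
headf 10005 [ 0.0954  0.     -0.0367]
38869 (array([ 0.06909422, -0.00030989]), (75.04456329345703, 56.52522659301758), 0.001042465097270906)
[-6.33138127  0.90506706 10.45022825]
[4.810e+00 2.585e+01 1.000e-02]
[4.800e+00 1.297e+01 1.000e-02]
[4.81 0.06 0.02]
```

Request:
drive_tool --pt "1.5 0 0 0.2 0 0 0" --pt "1.5 0 0 0 0 0 0" --pt "1.5 0 0 -1 0 0 0" --pt "1.5 0 0 -2 0 0 0" --pt "1.5 0 0 -3 0 0 0" --pt "1.5 0 0 -4 0 0 0" --pt "1.5 -1.5 3.5 -3 0 0 0" --pt "1.5 -1.5 3.5 0 0 0 0" --pt "1.5 -1.5 3.5 0 0 0 0" --pt "1.5 -1.5 3.5 0 0 0 0" --pt "1.5 -1.5 3.5 0 0 0 0" --pt "1.5 -1.5 3.5 0 0 0 0" --pt "1.5 0 0 0 0 0 0" --pt "1.5 0 0 0 0 0 0"

```text
t: 41.98
tool_pos: [0.4672, 0.1487, 0.1815]
tool_rot: [0.001, 0.999, 0.051, -0.001]
contact_force: [-0.3, 1.2, -3.2]
finger_gap: 0.263
grip_force: 109.4
```

```bash
python3 - <<'E'
from m import *
print(toolyaw(),tool()[0])
for n in ['wrist','scene','side']:
    p=shot(n,n+'16.png');X=cloud(p)
    if n=='wrist': held_m(p)
    for c in PEGS:
        r=np.hypot(X[...,0]-c[0],X[...,1]-c[1]);k=(r<.008)&(X[...,2]<.075);f=(abs((X[...,0]-c[0])*.9943+(X[...,1]-c[1])*.1063)<.015)&(r>.02)&(r<.035)&(X[...,2]<.06)
        print(n,k.sum(),np.round(np.percentile(X[k][:,2],[20,50,80]),4) if k.any() else '',np.round(np.median(X[f][:,2]),4) if f.any() else '')
    for c in [(.5315,.1385),(.5215,.2340),(.511,.3295)]: print(flush(p,c))
E
```

```text
5.868201410205968 [0.46722266 0.14872638 0.18148296]
headn 6485 [ 0.0455 -0.0001 -0.0362]
headf 9881 [ 0.0954  0.0001 -0.0361]
38631 (array([ 0.06918066, -0.00024785]), (56.680137634277344, 74.80078887939453), 89.75470733642578)
wrist 0  0.0333
wrist 247 [0.0397 0.0404 0.041 ] 0.0334
wrist 286 [0.0398 0.0405 0.0411] 0.0335
{'mid': 217.6, 'px': 217.5, 'mx': 253.7, 'py': 217.7, 'rail': 210.5, 'rail2': 241.5}
{'mid': 33.8, 'px': 33.5, 'mx': 33.5, 'py': 33.2, 'rail': 33.3, 'rail2': 33.5}
{'mid': 33.9, 'px': 33.4, 'mx': 33.4, 'py': 33.5, 'my': 33.3, 'rail': 33.4, 'rail2': 33.5}
scene 18 [0.038  0.0409 0.0424] 0.0312
scene 19 [0.0382 0.0402 0.0414] 0.0325
scene 18 [0.0395 0.0407 0.0418] 0.0328
{'mid': 124.0, 'px': 214.7, 'mx': 299.9, 'py': 214.0, 'my': 31.7, 'rail': 239.5, 'rail2': 339.3}
{'mid': 33.9, 'px': 33.6, 'mx': 32.7, 'py': 33.1, 'my': 32.4, 'rail': 565.7, 'rail2': 33.3}
{'mid': 33.6, 'px': 32.4, 'mx': 34.3, 'py': 32.9, 'my': 33.1, 'rail': 31.7, 'rail2': 33.8}
side 15 [0.0374 0.0398 0.0422] 0.0331
side 15 [0.0381 0.0405 0.0425] 0.0336
side 16 [0.0379 0.0406 0.0424] 0.031
{'mid': 38.0, 'px': 215.9, 'mx': 595.8, 'py': 38.6, 'my': 33.8, 'rail': 595.5, 'rail2': 335.0}
{'mid': 34.4, 'px': 32.6, 'mx': 33.9, 'py': 31.2, 'my': 35.0, 'rail': 566.8, 'rail2': 31.3}
{'mid': 34.0, 'px': 33.0, 'mx': 32.3, 'py': 33.8, 'my': 33.5, 'rail': 34.3, 'rail2': 34.1}
```

Request:
drive_tool --pt "1.5 -0.12 2.6 0 0 0 0" --pt "1.5 -0.12 3.4 0 0 0 0" --pt "1.5 -0.12 3.4 0 0 0 0" --pt "1.5 -0.12 3.4 0 0 0 0" --pt "1.5 -0.12 3.4 0 0 0 0" --pt "1.5 -0.12 3.4 0 0 0 0" --pt "1.5 -0.12 3.4 0 0 0 0" --pt "1.5 -0.12 3.4 0 0 0 0" --pt "1.5 -0.12 3.4 0 0 0 0" --pt "1.5 -0.12 3.4 0 0 0 0" --pt "1.5 -0.12 3.4 0 0 0 0" --pt "1.5 -0.12 3.4 0 0 0 0" --pt "1.5 -0.12 3.4 0 0 0 0" --pt "1.5 -0.12 3.4 0 0 0 0" --pt "1.5 -0.12 3.4 0 0 0 0" --pt "1.5 -0.12 3.4 0 0 0 0" --pt "1.5 -0.12 3.4 0 0 0 0" --pt "1.5 0 0.7 0 0 0 3.7" --pt "1.5 0 0 0 0 0 3.7" --pt "1.5 0 0 0 0 0 0"

```text
t: 43.8
tool_pos: [0.5091, -0.4253, 0.1799]
tool_rot: [-0.0, 1.0, -0.013, -0.001]
contact_force: [0.8, 0.1, -3.2]
finger_gap: 0.259
grip_force: 109.6
```

```bash
python3 - <<'E'
from m import *
print(toolyaw(),tool()[0],totool([.505,-.4275,.0238]));p=shot('wrist','w17.png');held_m(p)
X=cloud(p);b=p['pixels'].astype(int).sum(-1);k=(b<75)&(X[...,2]<.012)&(X[...,2]>-.004)&(X[...,0]>.3)
k=cv2.morphologyEx(k.astype(np.uint8),cv2.MORPH_OPEN,np.ones((3,3)))>0
print('mat vis',k.sum(),np.round(np.percentile(X[k],[1,99],axis=0),3))
E
```

```text
-1.5136564456066826 [ 0.509051   -0.42525312  0.1798928 ] [-0.36  0.25 15.61]
headn 6486 [ 0.0456 -0.0001 -0.0362]
headf 9889 [ 0.0954  0.     -0.0361]
38624 (array([ 0.06910547, -0.00044607]), (75.05096435546875, 56.50078201293945), 0.1571684330701828)
mat vis 406 [[ 0.413 -0.588  0.002]
 [ 0.599 -0.359  0.009]]
```

Request:
drive_tool --pt "1.5 -0.36 0.25 3 0 0 0" --pt "1.5 0 0 4 0 0 0" --pt "1.5 0 0 4 0 0 0" --pt "1.5 0 0 2.5 0 0 0" --pt "1.5 0 0 1 0 0 0" --pt "1.5 0 0 0.5 0 0 0" --pt "1.5 0 0 0.3 0 0 0" --pt "1.5 0 0 0.3 0 0 0" --pt "1.5 0 0 0 0 0 0"

```text
t: 44.6
tool_pos: [0.506, -0.4276, 0.0274]
tool_rot: [0.001, 1.0, -0.011, 0.001]
contact_force: [-0.2, 0.3, -3.2]
finger_gap: 0.257
grip_force: 109.4
```

Request:
drive_tool --pt "1.5 0 0 0.2 0 0 0" --pt "1.5 0 0 0.1 0 0 0" --pt "1.5 0 0 0 0 0 0" --pt "1.5 0 0 0 0 0 0"

```text
t: 44.93
tool_pos: [0.505, -0.4272, 0.0233]
tool_rot: [0.0, 1.0, -0.012, 0.0]
contact_force: [-0.2, 0.1, -3.8]
finger_gap: 0.262
grip_force: 109.4
```

Request:
drive_tool --pt "1.5 0 0 0.1 0 0 0" --pt "1.5 0 0 0.05 0 0 0" --pt "1.5 0 0 0 0 0 0"

```text
t: 45.18
tool_pos: [0.5051, -0.4274, 0.0229]
tool_rot: [0.0, 1.0, -0.012, 0.0]
contact_force: [-2.0, 2.5, 5.1]
finger_gap: 0.262
grip_force: 110.6
```

On the mat. Releasing and clearing.

Request:
drive_tool --pt "1.5 0 0 -0.05 0 0 0" --pt "4 0 0 0 0 0 0" --pt "6 0 0 0 0 0 0" --pt "8.5 0 0 0 0 0 0" --pt "8.5 0 0 0 0 0 0" --pt "8.5 0 0 0 0 0 0" --pt "8.5 0 0 0 0 0 0" --pt "8.5 0 0 0 0 0 0" --pt "8.5 0 0 -1 0 0 0" --pt "8.5 0 0 -3 0 0 0" --pt "8.5 0 0 -4 0 0 0" --pt "8.5 0 0 -4 0 0 0" --pt "8.5 0 0 -4 0 0 0" --pt "8.5 0 0 -4 0 0 0" --pt "8.5 -1 -3.5 -2 0 0 0" --pt "8.5 -1 -3.5 0 0 0 0" --pt "8.5 0 0 0 0 0 0" --pt "8.5 0 0 0 0 0 0"

```text
t: 46.68
tool_pos: [0.4863, -0.3553, 0.2438]
tool_rot: [0.0, 1.0, -0.011, 0.001]
contact_force: [-0.1, -0.6, -0.3]
finger_gap: 0.995
grip_force: 0.0
```

```bash
python3 - <<'E'
from m import *
print(toolyaw(),tool()[0],robot.state()['finger_gap'])
p=shot('wrist','w18.png');mallet(p)
p=shot('scene','sc18.png')
for c in [(.5315,.1385),(.5215,.2340),(.511,.3295)]: print(flush(p,c))
E
```

```text
-1.2323703834781559 [ 0.48626154 -0.35528265  0.24379633] 0.9953617611352955
head [ 301   31   60   94 5171] [ 0.5818 -0.4269  0.059 ] (array([ 0.57996472, -0.42837537]), (56.7349739074707, 89.6932144165039), 89.04052734375)
head [ 456   34   41  270 2972] [ 0.4952 -0.5959  0.0589] (array([ 0.46223035, -0.59865753]), (320.68316650390625, 4.491431713104248), 4.701303005218506)
handle [ 445   38   39  274 2528] [ 0.4869 -0.5965  0.0404] (array([ 0.44823828, -0.59985968]), (348.9791564941406, 3.676530122756958), 4.640603542327881)
handle [ 308  125   27   99 2141] [ 0.4801 -0.4245  0.0428] (array([ 0.47554242, -0.42582773]), (24.60146141052246, 115.64167785644531), 88.48526000976562)
mat [  263    15   115   213 12728] (array([ 0.52244067, -0.4246174 ]), (126.27529907226562, 255.41415405273438), 88.59024047851562)
{'mid': 32.1, 'px': 32.8, 'mx': 31.5, 'py': 31.9, 'my': 32.8, 'rail': 33.4, 'rail2': 33.9}
{'mid': 33.9, 'px': 32.1, 'mx': 32.9, 'py': 32.6, 'my': 32.5, 'rail': 32.8, 'rail2': 34.4}
{'mid': 32.7, 'px': 33.5, 'mx': 33.1, 'py': 33.3, 'my': 31.9, 'rail': 33.3, 'rail2': 33.7}
```

View pics/w18.png

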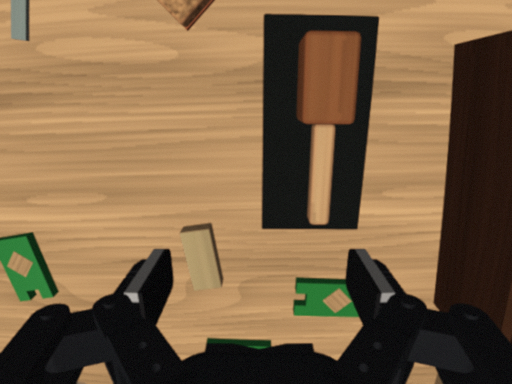

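The picture shows the mallet centred on the mat, with its head at (328,77) and its handle end at (318,220). The robot is clear, so I'm handing in.

```bash
python3 -c "
from cell import robot
print(robot.hand_in())"
```

```text
the job is handed in; nothing more can be done
None
```

The job is handed in: all three brown panels measured flush in their bays, all three pegs were driven fully home with the mallet, and the mallet is back on its mat.

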